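# Ready the analyser bench after a knock

### The arm

A 6-joint arm with a two-finger parallel gripper is mounted at the origin on the work surface. World frame = base frame: x ahead of the robot, y to its left, z up, the work surface at z = 0. Lengths are in m, angles in rad, forces in N, time in s.
With the tool pointing down it reaches from about 0.375 to 0.9 m from the base axis. Payload 3.1 kg.
Tool frame: the origin (TCP) lies on the centre line of the jaws, within the pads' length; the fingertips stand 19 mm ahead of it and the grasp point (between the pads) is the TCP; z points along the fingers, y is the line along which they close (so a half turn about z gives the same grasp; the last joint's range is limited). The gripper opens to 85 mm and grips with 20 to 120 N. Pads are 22 mm wide; open, the fingers measure 114 mm over their backs; the gripper's body (76 mm by 85 mm) begins 54 mm behind the grasp point. The pads swing forward as they close: fully open they stand 13 mm farther back than shut.
Start: joints at [1.042, 0.527, 1.433, -0, 1.181, -0.178], TCP at [0.214, 0.587, 0.25] pointing down, gripper open.
Joint ranges: [-3.08, 3.08], [-0.75, 2.2], [0.22, 2.44], [-1.43, 4.57], [0, 2.65], [-2.85, 2.85]. Speed limits (rad/s): [2.79, 2.79, 3.14, 3.14, 3.14, 3.14].

### API

Orientations are given as a unit quaternion [x, y, z, w].
In Python, from station import manip, cams, sign_off gives the robot as it stands.
- The arm moves only by the tool carry_out, never from a script. Its argument "targets" is a list that holds one entry, the list of rows, each a list of 7 numbers: the shift along the tool's x, y, z in cm, then the turn, a rotation vector about the tool's x, y, z in degrees, then the finger opening in cm, from 0 to 8.54. A call has 1 to 12 rows; each row is the pose to reach, as a shift and turn from the pose commanded when the call began, along the tool's axes at that moment; what a row does not reach only later rows make up. A row lasts 1/12 s, in which the tool goes at most 41.7 mm and 7.16 degrees, less where a joint would pass 70% of its speed; a pose out of reach is approached as far as the arm can. A call with a gripper value outside its range is refused whole. The fingers move at their own pace and stop on an object; "force" is the grip in N (left out, the last holds). Time passes only in rows, so rows that repeat a pose let the fingers close. It gives the time, the measured TCP pose, the force, the opening and the grip force at its end, in the units of the state.
- manip.sense(): the state, without advancing time (a new reading comes with each control period).
- cams.snapshot(name): name is "scene" or "top" or "wrist"; returns the picture (420x560x3 uint8, red, green, blue); there is no depth.
- cams.camera_info(name): a dict with "K" (3x3 intrinsics, pixels), "T" (4x4, takes a point from camera to world coordinates). Camera axes: x right, y down, z forward; pixel columns grow to the right and rows downward; lengths in m; the calibration is good to about 2 mm. The wrist camera is an equidistant fisheye: a pixel r from the principal point sees the ray r / f radians off the axis. A picture is of the moment at which its call begins: read the wrist's pose just before it. camera_info takes no time and is no camera call; for the wrist camera it gives the pose at the moment of the call.
- sign_off(): hands the job in; it is judged then, once.
The state is a dict: "t": time; "q": joint angles; "qd": joint speeds; "tau": joint torques, N m; "tcp_pos": TCP position; "tool_rot": TCP orientation; "force": force on the tool from outside, world axes, zero at the start; "ft_torque": the same for the moment, N m; "finger_gap": opening from 0.0 (shut) to 1.0 (fully open); "gripper_force": force on a finger pad.
Only numpy, scipy, OpenCV 4.12 (cv2) and the standard library are available. Lean on these libraries where they do the work, as an engineer would, in place of code of your own. Each camera call takes 0.05 s, during which the arm holds its last target. There are 200 camera calls.

### The job

The analyser bench has been knocked: stand every tipped orange-labelled reagent bottle upright in the lane, each centred on an empty blue place, and lay each loose cartridge flat in an empty compartment of the white tray, fin up, with its purple end towards the tray's purple end. When all of these are in place, and not before, raise the control screen from its fallen-back position until it leans back about 20 degrees from upright. Leave the white-labelled bottles and the cartridge already in the tray where they are.

Things in the scene. Friction and masses are not known exactly. Their poses are not given: they have to be found in the camera images.
- lane: grey reagent lane, a flat fixed strip 90 x 480 x 6 mm with five pale blue 60 mm squares (the places) in a row along its y axis, 85 mm apart; a black ledge 6 mm thick, 12 mm high, runs along its far (+x) edge, 45 to 51 mm from the centre line. Origin at the centre of its underside; the places' centres are at x = 0, y = -170, -85, 0, 85 and 170 mm, on its top face at z = 6 mm
- bottle0: Orange-labelled reagent bottle: square body 46 x 46 mm, 80 mm tall, then a round green cap 32 mm wide; 115 mm tall in all, 0.16 kg. Origin at the centre of its base, z axis from base to cap. Lies on its side on the table at the start. May be absent.
- bottle1: Orange-labelled reagent bottle: square body 46 x 46 mm, 80 mm tall, then a round green cap 32 mm wide; 115 mm tall in all, 0.16 kg. Origin at the centre of its base, z axis from base to cap. Lies on its side on the table at the start. May be absent.
- bottle2: Orange-labelled reagent bottle: square body 46 x 46 mm, 80 mm tall, then a round green cap 32 mm wide; 115 mm tall in all, 0.16 kg. Origin at the centre of its base, z axis from base to cap. Lies on its side on the table at the start. May be absent.
- stander0: White-labelled reagent bottle: square body 46 x 46 mm, 80 mm tall, then a round green cap 32 mm wide; 115 mm tall in all, 0.16 kg. Origin at the centre of its base, z axis from base to cap. Already stands in the lane. May be absent.
- stander1: White-labelled reagent bottle: square body 46 x 46 mm, 80 mm tall, then a round green cap 32 mm wide; 115 mm tall in all, 0.16 kg. Origin at the centre of its base, z axis from base to cap. Already stands in the lane. May be absent.
- stander2: White-labelled reagent bottle: square body 46 x 46 mm, 80 mm tall, then a round green cap 32 mm wide; 115 mm tall in all, 0.16 kg. Origin at the centre of its base, z axis from base to cap. Already stands in the lane. May be absent.
- stander3: White-labelled reagent bottle: square body 46 x 46 mm, 80 mm tall, then a round green cap 32 mm wide; 115 mm tall in all, 0.16 kg. Origin at the centre of its base, z axis from base to cap. Already stands in the lane. May be absent.
- stander4: White-labelled reagent bottle: square body 46 x 46 mm, 80 mm tall, then a round green cap 32 mm wide; 115 mm tall in all, 0.16 kg. Origin at the centre of its base, z axis from base to cap. Already stands in the lane. May be absent.
- tray: white fixed cartridge tray, 136 (x) x 170 (y) x 15 mm tall, floor 4 mm thick, walls 4 mm, split into three compartments 128 x 51 mm side by side along y, each long in x; a purple flange runs along its +x end. Origin at the centre of its underside
- cell0 (a point): centre of a compartment's floor (4 mm above the table)
- cell1 (a point): centre of a compartment's floor (4 mm above the table)
- cell2 (a point): centre of a compartment's floor (4 mm above the table)
- cartridge0: flat grey cartridge 110 x 36 x 10 mm with a black grip fin on top (46 long, 12 wide, 18 mm tall, so its top is 28 mm above the underside), 0.06 kg. Origin at the centre of its underside, x axis along its length towards the purple end, z up out of the fin side. Lies fin up on the bench at the start.
- cartridge0_nose (a point): middle of the purple end's top face, 45 mm along x from the cartridge's origin, 10 mm up
- cartridge1: flat grey cartridge 110 x 36 x 10 mm with a black grip fin on top (46 long, 12 wide, 18 mm tall, so its top is 28 mm above the underside), 0.06 kg. Origin at the centre of its underside, x axis along its length towards the purple end, z up out of the fin side. Lies fin up on the bench at the start.
- cartridge1_nose (a point): middle of the purple end's top face, 45 mm along x from the cartridge's origin, 10 mm up
- loaded0: flat grey cartridge 110 x 36 x 10 mm with a black grip fin on top (46 long, 12 wide, 18 mm tall, so its top is 28 mm above the underside), 0.06 kg. Origin at the centre of its underside, x axis along its length towards the purple end, z up out of the fin side. Already lies in a compartment. May be absent.
- loaded1: flat grey cartridge 110 x 36 x 10 mm with a black grip fin on top (46 long, 12 wide, 18 mm tall, so its top is 28 mm above the underside), 0.06 kg. Origin at the centre of its underside, x axis along its length towards the purple end, z up out of the fin side. Already lies in a compartment. May be absent.
- loaded2: flat grey cartridge 110 x 36 x 10 mm with a black grip fin on top (46 long, 12 wide, 18 mm tall, so its top is 28 mm above the underside), 0.06 kg. Origin at the centre of its underside, x axis along its length towards the purple end, z up out of the fin side. Already lies in a compartment. May be absent.
- screen (a joint): lean of the control screen on its stiff hinge: 0 = upright, grows as it leans back, away from its front (towards its foot's +x), up to 1.25 rad. It stays where it is left; about 6 N at the top edge moves it
- screen_hinge (a point): middle of the screen's hinge axis, 60 mm above the table; the point's y axis is the hinge axis, its -x axis the way the upright screen faces
- screen_top (a point): middle of the top edge of the screen, 140 mm from the hinge axis. The screen is a black panel 200 mm wide, 14 mm thick (7 mm either side of this point), free above its foot from behind and in front
- canister: white jar with a green lid, 48 mm across, 130 mm tall, a bystander near the far left; z axis up
Not all that is in view belongs to the job. What is shaped like the cartridge1 but yellow is not meant.

How it is judged:
On the way, in this order (a step that is already met when the one before it is completed fails the run):
1. every orange-labelled bottle stands on a place of the lane and every loose cartridge lies in a compartment the right way round (angle between each of bottle0, bottle1, bottle2's own z axis and vertical below 0.12 rad and x of bottle0 in the frame of lane between -0.018 and 0.018 m and z of each of bottle0, bottle1, bottle2 in the frame of lane below 0.012 m and (y of bottle0 in the frame of lane between -0.188 and -0.152 m or y of bottle0 in the frame of lane between -0.103 and -0.067 m or y of bottle0 in the frame of lane between -0.018 and 0.018 m or y of bottle0 in the frame of lane between 0.067 and 0.103 m or y of bottle0 in the frame of lane between 0.152 and 0.188 m) and x of bottle1 in the frame of lane between -0.018 and 0.018 m and (y of bottle1 in the frame of lane between -0.188 and -0.152 m or y of bottle1 in the frame of lane between -0.103 and -0.067 m or y of bottle1 in the frame of lane between -0.018 and 0.018 m or y of bottle1 in the frame of lane between 0.067 and 0.103 m or y of bottle1 in the frame of lane between 0.152 and 0.188 m) and x of bottle2 in the frame of lane between -0.018 and 0.018 m and (y of bottle2 in the frame of lane between -0.188 and -0.152 m or y of bottle2 in the frame of lane between -0.103 and -0.067 m or y of bottle2 in the frame of lane between -0.018 and 0.018 m or y of bottle2 in the frame of lane between 0.067 and 0.103 m or y of bottle2 in the frame of lane between 0.152 and 0.188 m) and angle between each of cartridge0, cartridge1's own z axis and vertical below 0.1 rad and (distance between cartridge0 and cell0 below 0.016 m or distance between cartridge0 and cell1 below 0.016 m or distance between cartridge0 and cell2 below 0.016 m) and x of each of cartridge0_nose, cartridge1_nose in the frame of tray above 0.025 m and (distance between cartridge1 and cell0 below 0.016 m or distance between cartridge1 and cell1 below 0.016 m or distance between cartridge1 and cell2 below 0.016 m)), for 0.2 s.
2. then the screen is raised to about 20 degrees (value of joint screen between 0.23 and 0.47 rad), for 0.2 s.
At the end, for the whole second after the job is handed in: Orange bottles upright (7 deg), within 18 mm of a place centre each way; loose cartridges flat, within 16 mm of a cell centre, purple ends matching; screen at 20 deg (0.35 rad) +-7 deg; white-labelled bottles upright, moved under 30 mm; loaded cartridges under 25 mm; all at rest (all of step 1 and all of step 2 and linear speed of each of bottle0, bottle1, bottle2, cartridge0, cartridge1 below 0.02 m/s and velocity of joint screen below 0.05 rad/s and angle between each of stander0, stander1, stander2, stander3, stander4's own z axis and vertical below 0.12 rad and distance of each of stander0, stander1, stander2, stander3, stander4 from where it was at the start of the episode below 0.03 m and distance of each of loaded0, loaded1, loaded2 from where it was at the start of the episode below 0.025 m); the robot touches nothing.
It fails at once if the canister is knocked over (angle between canister's own z axis and vertical above 0.7 rad).
Of bottle0, bottle1, bottle2 only 2 to 3 are there at a start; the rules pass over those that are not, and their reading is None.
Of stander0, stander1, stander2, stander3, stander4 only 1 to 2 are there at a start; the rules pass over those that are not, and their reading is None.
Of loaded0, loaded1, loaded2 only 1 to 1 are there at a start; the rules pass over those that are not, and their reading is None.
At some moment in a run one of bottle0, bottle1, bottle2, cartridge0, cartridge1 may be knocked a few centimetres aside while the robot is not near it.
It also fails if it takes over 210 s, if anything falls off the work surface, if the arm or the gripper's body presses on something with over 40 N, if the wrist force passes 120 N, or if a joint passes its speed limit or range.

## Working session

There is one attempt and no reset: what is moved stays moved. The work goes in short steps, Python scripts to look and compute and a tool call to move; the robot and the scene stay as the last step left them, time stands still between calls to the robot, and variables do not carry over. Pictures are saved under pics/ and viewed, at most 14 in all, crops included, and the job is handed in when it is done.

Besides the shell and the picture viewer there is one more tool, called after "Request:" by a JSON object that holds its "fn" and its "kwargs", one argument or row to a line. carry_out: Moves the arm, as the interface text tells. Its arguments: {"type":"object","properties":{"targets":{"type":"array"},"force":{"type":"number"}},"required":["targets"]}

```bash
mkdir -p pics; ls; python3 - <<'E'
from station import manip,cams
import cv2,numpy as np
s=manip.sense();print(s)
for n in("scene","top"):
    im=cams.snapshot(n);cv2.imwrite(f"pics/{n}0.png",im[:,:,::-1]);i=cams.camera_info(n);print(n,i)
E
```

```text
pics
{'t': 0.0, 'q': array([ 1.04247991e+00,  5.28457403e-01,  1.43390886e+00, -2.48622766e-05,
        1.18137179e+00, -1.78480139e-01]), 'qd': array([-0.00069166,  0.00039209,  0.00014222, -0.00031956, -0.0026398 ,
       -0.00058591]), 'tau': array([ 1.96626485e-05, -4.42353880e+01, -1.78022575e+01, -2.15946284e-04,
        8.35617335e-03, -1.70947953e-05]), 'tcp_pos': array([0.21383748, 0.58656528, 0.24933686]), 'tool_rot': array([ 1.74022767e-01,  9.84741045e-01, -1.01038992e-03, -3.60464558e-04]), 'force': array([-0.27110076,  0.07182995,  0.05028034]), 'ft_torque': array([ 0.00476985,  0.02489003, -0.00998005]), 'gripper_force': 0.0, 'finger_gap': 0.9992559198073003}
scene {'K': array([[470.89175344,   0.        , 277.30497356],
       [  0.        , 470.89175344, 217.35958458],
       [  0.        ,   0.        ,   1.        ]]), 'T': array([[-7.39933087e-01,  5.79554457e-01, -3.41490348e-01,
         9.54696400e-01],
       [ 6.72680180e-01,  6.37017623e-01, -3.76443785e-01,
         5.53259438e-01],
       [-6.34303851e-04, -5.08257001e-01, -8.61205213e-01,
         1.34599505e+00],
       [ 0.00000000e+00,  0.00000000e+00,  0.00000000e+00,
         1.00000000e+00]])}
top {'K': array([[389.4956808 ,   0.        , 271.66247391],
       [  0.        , 389.4956808 , 210.7979458 ],
       [  0.        ,   0.        ,   1.        ]]), 'T': array([[-8.78235426e-04, -9.94634706e-01,  1.03445787e-01,
         3.71817147e-01],
       [-9.99866936e-01, -8.11644015e-04, -1.62926681e-02,
         4.14582365e-03],
       [ 1.62892143e-02, -1.03446331e-01, -9.94501643e-01,
         1.27786972e+00],
       [ 0.00000000e+00,  0.00000000e+00,  0.00000000e+00,
         1.00000000e+00]])}
```

View pics/scene0.png

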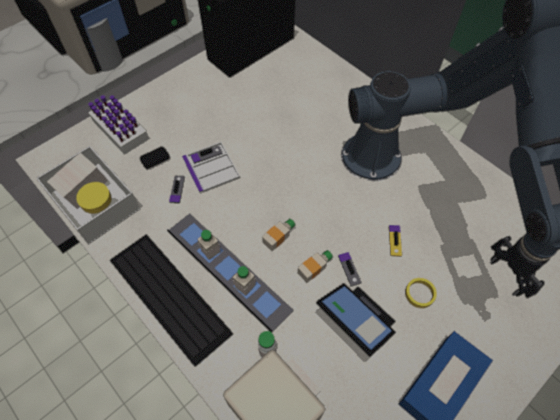

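View pics/top0.png

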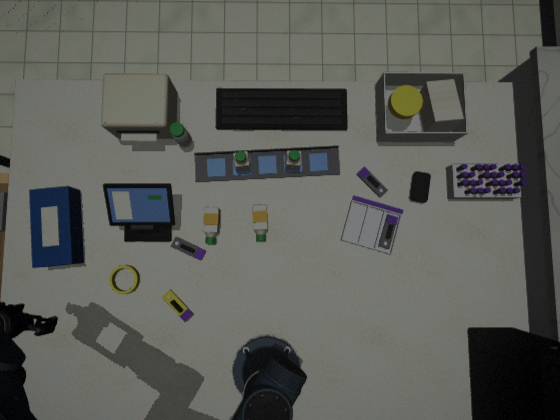

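The top view shows two orange bottles lying at (211,225) and (260,222), both with caps towards the robot. White-labelled bottles stand at (241,160) and (294,158), so places (216,167), (267,164) and (318,161) are empty. The tray is at (372,225), with a loaded cartridge at (388,232) and two empty compartments to its left.

Cartridge candidates are (188,248) grey, (372,182) grey, (178,305) yellow and (388,232) in the tray. The two loose grey ones fit the description. The yellow one is the decoy, and the other is already loaded. I'll measure and confirm with a crop.

```bash
cat > h.py <<'E'
from station import manip,cams
import cv2,numpy as np
from scipy.spatial.transform import Rotation as R
def ray(n,uv,z,i=None):
    i=i or cams.camera_info(n);K,T=i["K"],i["T"]
    d=T[:3,:3]@np.array([(uv[0]-K[0,2])/K[0,0],(uv[1]-K[1,2])/K[1,1],1]);o=T[:3,3]
    return (o+d*(z-o[2])/d[2])[:2]
RNG={"orange":((8,110,90),(20,255,255)),"green":((45,100,40),(80,255,255)),"purple":((120,60,40),(150,255,255)),
 "blue":((100,60,90),(116,200,255)),"yellow":((22,130,90),(34,255,255))}
def blobs(im,c,amin=12):
    m=cv2.inRange(cv2.cvtColor(im,cv2.COLOR_RGB2HSV),*[np.array(x) for x in RNG[c]])
    n,_,st,ce=cv2.connectedComponentsWithStats(m)
    return [(ce[k],st[k]) for k in range(1,n) if st[k,4]>=amin]
Z=dict(orange=.046,green=.023,purple=.01,blue=.006,yellow=.01)
E
python3 - <<'E'
from h import *
im={n:cv2.imread(f"pics/{n}0.png")[:,:,::-1].copy() for n in("top","scene")}
for n in im:
  for c in RNG:
    for ce,st in blobs(im[n],c,15):
        print(n,c,ce.round(1),st[2:],(ray(n,ce,Z[c])*1000).round(0))
a=cv2.resize(im["top"][140:330,90:290],None,fx=4,fy=4,interpolation=2)[:600,:400]
b=cv2.resize(im["top"][150:270,330:430],None,fx=4,fy=4,interpolation=2)
o=np.zeros((600,800,3),np.uint8);
a=cv2.resize(im["top"][175:325,100:200],(400,600),interpolation=2);o[:,:400]=a;o[:480,400:]=b
cv2.imwrite("pics/crop.png",o[:,:,::-1])
E
```

```text
top orange [259.7 213.8] [12  7 24] [490.  22.]
top orange [213.3 215.4] [ 9  4 18] [485. 169.]
top green [176.3 128.8] [ 14  15 157] [774. 298.]
top green [240.2 155.9] [10 11 85] [683.  87.]
top green [294.2 154.7] [10 11 81] [688. -91.]
top green [154. 197.] [13  3 39] [547. 364.]
top green [260.5 237.5] [ 8  6 48] [416.  20.]
top green [209.9 239.9] [ 9  7 49] [408. 182.]
top purple [522.8 166.1] [ 6  7 29] [ 655. -858.]
top purple [464.3 166. ] [ 6  5 24] [ 655. -660.]
top purple [478.9 165.9] [ 7  5 24] [ 655. -710.]
top purple [486.4 166. ] [ 6  5 25] [ 655. -735.]
top purple [493.5 166. ] [ 6  5 24] [ 655. -759.]
top purple [512.1 166. ] [13  5 51] [ 655. -821.]
top purple [363.1 172.7] [13 13 92] [ 631. -320.]
top purple [464.9 174. ] [ 7  7 28] [ 628. -661.]
top purple [472.1 173.7] [ 5  6 24] [ 629. -685.]
top purple [486.9 173.7] [ 7  6 26] [ 629. -735.]
top purple [501.3 173.7] [ 6  6 27] [ 629. -783.]
top purple [516.2 173.7] [ 6  6 27] [ 629. -834.]
top purple [523.3 173.8] [ 6  7 30] [ 629. -858.]
top purple [494.2 173.9] [ 6  5 24] [ 628. -759.]
top purple [465.3 181
[... 2179 characters left out ...]
 [ 20  37 159] [ 524. -362.]
scene purple [174.6 198.1] [12  8 74] [ 631. -320.]
scene purple [394.3 227.9] [11  7 70] [170. 255.]
scene purple [344.4 256.8] [12 10 83] [366. 218.]
scene blue [191.3 233.7] [ 22  23 288] [ 671. -174.]
scene blue [207.8 255.2] [26 15 94] [679. -77.]
scene blue [227.4 267.5] [ 25  25 347] [660.  -3.]
scene blue [251.8 290.3] [23 17 93] [653. 105.]
scene blue [352.9 312.7] [  68   62 1279] [478. 359.]
scene blue [266.3 304.2] [ 28  27 410] [650. 168.]
scene blue [448.6 379.4] [  87   89 3121] [423. 666.]
scene yellow [ 92.5 196.4] [ 33  31 739] [ 832. -513.]
scene yellow [394.8 244.4] [ 11  24 166] [215. 295.]
scene yellow [420.6 292.3] [ 30  29 241] [282. 453.]
```

View pics/crop.png

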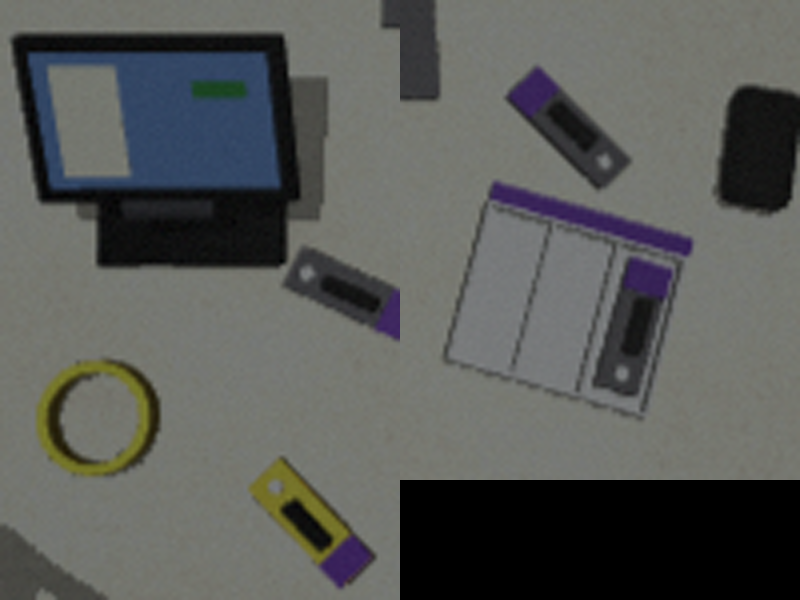

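Confirmed in the crop: the grey cartridges at top (188,248) and (372,182) are the loose ones. The yellow one at (178,305) is the decoy. Next I'll measure the directions and the tray.

```bash
python3 - <<'E'
from h import *
for n,fl,boxes in(("top",(377,204),{"A":(172,235,208,262),"B":(355,163,390,200),"b1":(200,203,222,246),"b0":(249,200,271,244)}),
             ("scene",(192,173),{"A":(335,248,362,288),"B":(166,174,188,206),"b1":(295,245,340,282),"b0":(260,215,300,250)})):
    im=cv2.imread(f"pics/{n}0.png");hsv=cv2.cvtColor(im,cv2.COLOR_BGR2HSV)
    # flange
    m=cv2.inRange(hsv,*[np.array(x) for x in RNG["purple"]])
    _,lab,st,ce=cv2.connectedComponentsWithStats(m)
    k=np.argmin(np.where(st[:,4]>150,np.linalg.norm(ce-fl,axis=1),1e9))
    ys,xs=np.where(lab==k);P=np.array([ray(n,p,.012) for p in zip(xs,ys)])*1000
    print(n,"flange",cv2.minAreaRect(P.astype(np.float32)))
    for c in "AB":
        x0,y0,x1,y1=boxes[c];s=hsv[y0:y1,x0:x1]
        mm=(s[...,2]<48).astype(np.uint8);_,lb,stt,cc=cv2.connectedComponentsWithStats(mm)
        k=1+np.argmax(stt[1:,4]);ys,xs=np.where(lb==k);P=np.array([ray(n,(x+x0,y+y0),.026) for x,y in zip(xs,ys)])*1000
        print(n,c,"fin",P.mean(0).round(1),stt[k,4],cv2.minAreaRect(P.astype(np.float32)))
    for c in("b0","b1"):
        x0,y0,x1,y1=boxes[c];s=hsv[y0:y1,x0:x1]
        mm=((s[...,0]<22)&(s[...,1]>110)&(s[...,2]>70)).astype(np.uint8);_,lb,stt,cc=cv2.connectedComponentsWithStats(mm)
        k=1+np.argmax(stt[1:,4]);ys,xs=np.where(lb==k);P=np.array([ray(n,(x+x0,y+y0),.046) for x,y in zip(xs,ys)])*1000
        print(n,c,P.mean(0).round(1),stt[k],cv2.minAreaRect(P.astype(np.float32)))
for p in((447,360),(642,418),(492,196),(682,262)):
    print(p,(ray("top",(330+p[0]/4-100-.4,150+p[1]/4-.4),.015)*1000).round())
for p in((12,36),(285,36),(300,200),(40,200),(98,265),(286,265)): # screen
    print("scr",p,[(ray("top",(100+p[0]/4,175+p[1]/4),z)*1000).round() for z in(0.0,.06,.104)])
im=cv2.imread("pics/top0.png");cv2.imwrite("pics/c2.png",cv2.resize(im[195:250,195:275],None,fx=10,fy=10,interpolation=2))
E
```

```text
top flange ((525.4718017578125, -364.3873596191406), (168.74061584472656, 15.83204174041748), 73.49917602539062)
top A fin [382.8 253. ] 75 ((382.859130859375, 252.79263305664062), (50.16878128051758, 15.482560157775879), 63.68077087402344)
top B fin [ 600.2 -347.3] 87 ((601.1693725585938, -347.23822021484375), (48.355709075927734, 18.947017669677734), 44.01042556762695)
top b0 [482.4  22.3] [  4  11  14  11 138] ((483.3409118652344, 22.606468200683594), (31.87696075439453, 41.29283905029297), 0.03584390878677368)
top b1 [474.2 177.3] [  3  11  16  11 154] ((473.72076416015625, 177.55419921875), (31.76253318786621, 47.116546630859375), 0.014966155402362347)
scene flange ((523.5355224609375, -364.3333435058594), (169.3410186767578, 14.04249095916748), 74.10684967041016)
scene A fin [385.8 255.7] 59 ((385.7362976074219, 255.8987274169922), (45.83819580078125, 12.915319442749023), 68.36651611328125)
scene B fin [ 603.1 -344.7] 48 ((603.1408081054688, -344.35296630859375), (44.99725341796875, 13.539277076721191), 47.700313568115234)
scene b0 [483.8  29.6] [  7  11  18  20 176] ((483.81646728515625, 30.281993865966797), (62.38236999511719, 37.996337890625), 82.1599349975586)
scene b1 [475.6 182.9] [  8  12  19  21 190] ((479.6275634765625, 182.56008911132812), (54.76879119873047, 42.79555892944336), 88.66236877441406)
(447, 360) [ 409. -243.]
(642, 418) [ 362. -400.]
(492, 196) [ 544. -282.]
(682, 262) [ 489. -437.]
scr (12, 36) [array([593., 540.]), array([583., 515.]), array([575., 496.])]
scr (285, 36) [array([594., 315.]), array([583., 301.]), array([576., 290.])]
scr (300, 200) [array([458., 300.]), array([454., 286.]), array([451., 276.])]
scr (40, 200) [array([458., 511.]), array([454., 487.]), array([451., 470.])]
scr (98, 265) [array([405., 462.]), array([403., 440.]), array([402., 425.])]
scr (286, 265) [array([405., 310.]), array([403., 295.]), array([402., 285.])]
```

View pics/c2.png

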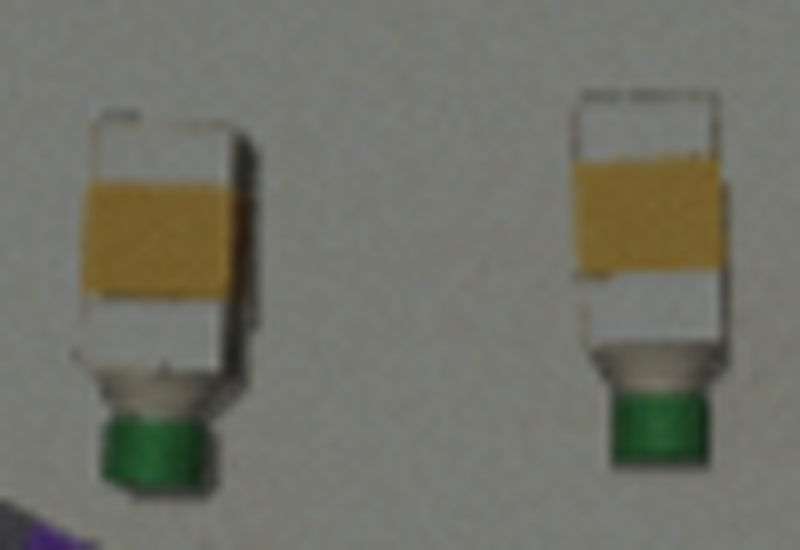

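Both bottles have their caps towards -x, and the sizes agree (label about 32x46, cap about 65 mm from the label). Tray: centre (451,-342) mm, x axis yaw about -16.5°, with the loaded cartridge in the y=-55 cell. I'll start with cartridge A.

```bash
cat >> h.py <<'E'
def rot(psi,pitch=0):
    "closing axis yaw psi deg; pitch deg turns tool about its y"
    p=np.radians(psi);y=np.array([np.cos(p),np.sin(p),0]);z=np.array([0,0,-1.]);x=np.cross(y,z)
    return R.from_matrix(np.c_[x,y,z])*R.from_rotvec([0,np.radians(pitch),0])
def delta(pos,psi,pitch=0):
    s=manip.sense();R0=R.from_quat(s["tool_rot"])
    d=R0.inv().apply(np.array(pos)-s["tcp_pos"])*100;w=(R0.inv()*rot(psi,pitch)).as_rotvec(degrees=True)
    y=R0.apply([0,1,0]);z=R0.apply([0,0,1])
    print("t",round(s["t"],1),"tcp",s["tcp_pos"].round(4),"yaw",np.degrees(np.arctan2(y[1],y[0])).round(1),"z",z.round(2),"q",np.degrees(s["q"]).round(0),"F",s["force"].round(1),"gap",round(s["finger_gap"]*8.54,2))
    print("d",d.round(2),"w",w.round(1))
E
python3 -c "
from h import *
delta([.3845,.2545,.12],-25)"
```

```text
t 0.1 tcp [0.2138 0.5866 0.2494] yaw 70.0 z [-0. -0. -1.] q [ 60.  30.  82.   0.  68. -10.] F [ 0.5 -0.5 -0. ] gap 8.56
d [-27.42 -25.33  12.98] w [-0.1  0.1 95. ]
```

Request:
{"fn": "carry_out", "kwargs": {
  "targets": [
    [[-27.4,-25.3,8,0,0,85,5],[-27.4,-25.3,8,0,0,85,5],[-27.4,-25.3,8,0,0,85,5],[-27.4,-25.3,8,0,0,85,5],[-27.4,-25.3,8,0,0,85,5],[-27.4,-25.3,8,0,0,85,5],[-27.4,-25.3,8,0,0,85,5],[-27.4,-25.3,8,0,0,85,5],[-27.4,-25.3,8,0,0,85,5],[-27.4,-25.3,10,0,0,85,5],[-27.4,-25.3,11,0,0,85,5],[-27.4,-25.3,11,0,0,85,5]]
  ]
}}

```text
t: 1.1
tcp_pos: [0.3842, 0.2537, 0.1383]
tool_rot: [0.796, 0.605, -0.002, -0.001]
force: [-0.4, 0.9, -0.4]
finger_gap: 0.586
gripper_force: 0.0
```

```bash
python3 -c "
from h import *
delta([.3845,.2545,.12],-25)
i=cams.camera_info('wrist');print(i)
cv2.imwrite('pics/w1.png',cams.snapshot('wrist')[:,:,::-1])"
```

```text
t 1.1 tcp [0.3842 0.2537 0.1383] yaw -15.6 z [-0. -0. -1.] q [ 19.  29. 111.   0.  40.  35.] F [-0.4  0.9 -0.4] gap 5.01
d [0.09 0.02 1.82] w [-0.2  0.2  9.4]
{'K': array([[325.1922621 ,   0.        , 279.0424863 ],
       [  0.        , 325.1922621 , 210.49580895],
       [  0.        ,   0.        ,   1.        ]]), 'T': array([[ 0.96331697, -0.25322898, -0.08885666,  0.40603306],
       [-0.26833141, -0.91419523, -0.30371918,  0.33013947],
       [-0.00432184,  0.31642087, -0.94860906,  0.26274518],
       [ 0.        ,  0.        ,  0.        ,  1.        ]])}
```

View pics/w1.png

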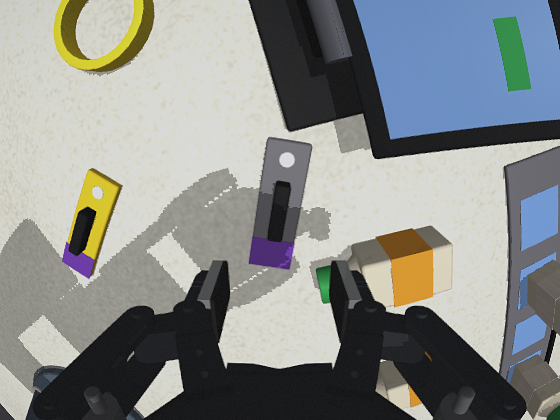

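The wrist view shows the grey cartridge ahead of the fingers: purple end at (271,252), white dot at (287,160), fin top about (282,197). The yellow decoy is at (92,222), clear of it. I'll refine with the wrist rays.

```bash
cat >> h.py <<'E'
def wray(uv,z,i=None):
    i=i or cams.camera_info("wrist");K,T=i["K"],i["T"]
    v=(np.array(uv)-K[:2,2])/K[0,0];r=np.hypot(*v)+1e-9
    d=T[:3,:3]@np.array([*(v/r*np.sin(r)),np.cos(r)]);o=T[:3,3]
    return (o+d*(z-o[2])/d[2])[:2]
E
python3 -c "
from h import *
im=cv2.cvtColor(cv2.imread('pics/w1.png'),cv2.COLOR_BGR2RGB)
for c,s in blobs(im,'purple',100): print(c,s,wray(c,.01))
n=wray((271,252),.01);d=wray((287,160),.01);print(n,d,np.degrees(np.arctan2(*(n-d)[::-1])))
for p in((249,262),(289,269),(312,145),(268,137)): print(p,wray(p,.01))
"
```

```text
[270.72639011 252.68667255] [ 249  236   45   33 1133] [0.36535572 0.2146543 ]
[ 77.91234347 261.52951699] [ 62 242  33  37 559] [0.17040462 0.25205716]
[0.36576821 0.21522549] [0.39999279 0.28837858] -115.07248500764602
(249, 262) [0.34437531 0.21091829]
(289, 269) [0.37641113 0.19484746]
(312, 145) [0.42205429 0.29477486]
(268, 137) [0.39062685 0.30996465]
```

Request:
{"fn": "carry_out", "kwargs": {
  "targets": [
    [[0,0,2,0,0,7,4],[0,0,4.5,0,0,9.5,4],[0,0,6.5,0,0,9.5,4],[0,0,8,0,0,9.5,4],[0,0,9,0,0,9.5,4],[0,0,9.8,0,0,9.5,4],[0,0,10.3,0,0,9.5,4],[0,0,10.7,0,0,9.5,4],[0,0,10.7,0,0,9.5,4]]
  ],
  "force": 30
}}

```text
t: 1.9
tcp_pos: [0.3849, 0.2556, 0.0331]
tool_rot: [0.841, 0.541, -0.0, -0.0]
force: [0.1, -0.2, -0.3]
finger_gap: 0.466
gripper_force: 0.0
```

Request:
{"fn": "carry_out", "kwargs": {
  "targets": [
    [[0,0,0,0,0,0,2],[0,0,0,0,0,0,1],[0,0,0,0,0,0,0.3],[0,0,0,0,0,0,0.3],[0,0,0,0,0,0,0.3],[0,0,0,0,0,0,0.3],[0,0,0,0,0,0,0.3],[0,0,0,0,0,0,0.3]]
  ]
}}

```text
t: 2.57
tcp_pos: [0.3853, 0.2557, 0.034]
tool_rot: [0.841, 0.541, 0.001, 0.0]
force: [0.4, -0.0, 5.5]
finger_gap: 0.131
gripper_force: 31.9
```

Request:
{"fn": "carry_out", "kwargs": {
  "targets": [
    [[0,0,-1,0,0,0,0.3],[0,0,-3,0,0,0,0.3],[0,0,-6,0,0,0,0.3],[0,0,-9,0,0,0,0.3],[0,0,-11,0,0,0,0.3],[0,0,-11,0,0,0,0.3]]
  ]
}}

```text
t: 3.07
tcp_pos: [0.3868, 0.2564, 0.1473]
tool_rot: [0.841, 0.541, 0.004, 0.001]
force: [0.8, -0.2, -0.2]
finger_gap: 0.126
gripper_force: 31.1
```

```bash
python3 -c "
from h import *
delta([.451,-.342,.14],73.5)
cv2.imwrite('pics/w2.png',cv2.resize(cams.snapshot('wrist')[:,:,::-1],(400,300)))"
```

```text
t 3.1 tcp [0.3868 0.2564 0.1473] yaw -24.5 z [ 0.01  0.   -1.  ] q [ 20.  28. 111.   0.  41.  44.] F [ 0.8 -0.2 -0.2] gap 1.07
d [-51.78  30.67   0.61] w [  0.5   0.  -98. ]
```

View pics/w2.png

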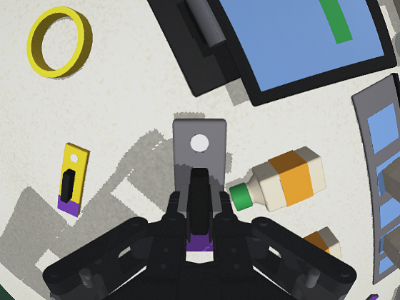

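Cartridge A is held by its fin, purple end at (200,242). Carrying it to the tray's middle cell.

Request:
{"fn": "carry_out", "kwargs": {
  "targets": [
    [[-4,2.4,0,0,0,-7,0.3],[-8,4.8,0,0,0,-14,0.3],[-12,7.2,0,0,0,-21,0.3],[-16,9.6,0,0,0,-28,0.3],[-20,12,0,0,0,-35,0.3],[-24,14.4,0,0,0,-42,0.3],[-28,16.8,0,0,0,-49,0.3],[-32,19,0,0,0,-56,0.3],[-36,21.3,0,0,0,-63,0.3],[-40,23.7,0,0,0,-70,0.3],[-44,26,0,0,0,-77,0.3],[-44,26,0,0,0,-82,0.3]]
  ]
}}

```text
t: 4.12
tcp_pos: [0.4291, -0.162, 0.1421]
tool_rot: [0.362, 0.932, 0.0, -0.002]
force: [0.9, 0.1, -1.2]
finger_gap: 0.131
gripper_force: 31.1
```

```bash
python3 -c "
from h import *
delta([.451,-.342,.14],73.5)"
```

```text
t 4.1 tcp [ 0.4291 -0.162   0.1421] yaw 47.6 z [-0.  0. -1.] q [-35.  28. 111.   0.  41. -82.] F [ 0.9  0.1 -1.2] gap 1.12
d [-13.76 -11.81   0.17] w [  0.   -0.2 -25.9]
```

Request:
{"fn": "carry_out", "kwargs": {
  "targets": [
    [[-3,-2.5,0,0,0,-6,0.3],[-6,-5,0,0,0,-12,0.3],[-9,-7.5,0,0,0,-18,0.3],[-11,-9.5,0,0,0,-18,0.3],[-11,-9.5,0,0,0,-18,0.3],[-11,-9.5,0,0,0,-18,0.3]]
  ]
}}

```text
t: 4.62
tcp_pos: [0.4459, -0.3065, 0.1418]
tool_rot: [0.216, 0.976, 0.001, -0.001]
force: [-0.5, 0.8, -0.9]
finger_gap: 0.13
gripper_force: 31.1
```

```bash
python3 -c "
from h import *
delta([.451,-.342,.14],73.5)
cv2.imwrite('pics/w3.png',cams.snapshot('wrist')[:,:,::-1])"
```

```text
t 4.6 tcp [ 0.4459 -0.3065  0.1418] yaw 65.1 z [-0.  0. -1.] q [ -46.   33.  100.    0.   48. -111.] F [-0.5  0.8 -0.9] gap 1.11
d [-1.96 -3.01  0.17] w [ 0.1 -0.1 -8.4]
```

View pics/w3.png

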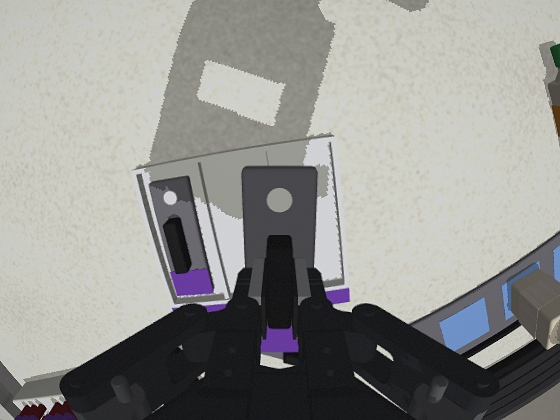

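The wrist view shows the held cartridge over the tray. The tray's near edge runs from (134,170) to (334,136), and the dividers meet it near (200,163) and (267,152). The loaded cartridge is on the left and the middle and right cells are empty. I'll check the tray pose.

```bash
python3 -c "
from h import *
a,b=wray((134,170),.015),wray((334,136),.015);print(a,b,np.linalg.norm(a-b),wray((200,163),.015),wray((267,152),.015))
d=(b-a)/np.linalg.norm(b-a);x=np.array([d[1],-d[0]]);print(np.degrees(np.arctan2(*x[::-1])),(a+b)/2+.068*x)
c=wray((346,286),.015);print(c,c-b,np.linalg.norm(c-b))"
```

```text
[ 0.36331033 -0.40229138] [ 0.40963008 -0.24226774] 0.1665925694742396 [ 0.38436616 -0.34713549] [ 0.39964681 -0.29505191]
-16.143385863783195 [ 0.45178889 -0.34118642]
[ 0.53847408 -0.28151958] [ 0.12884401 -0.03925184] 0.1346903312207789
```

Request:
{"fn": "carry_out", "kwargs": {
  "targets": [
    [[-1,-1.5,0,0,0,-5,0.3],[-2,-3,0,0,0,-8.5,0.3],[-2,-3,1,0,0,-8.5,0.3],[-2,-3,1,0,0,-8.5,0.3]]
  ]
}}

```text
t: 5.0
tcp_pos: [0.4513, -0.3387, 0.1313]
tool_rot: [0.141, 0.99, 0.002, -0.002]
force: [0.1, 0.1, -1.7]
finger_gap: 0.133
gripper_force: 31.1
```

```bash
python3 -c "
from h import *
delta([.4515,-.3415,.038],73.8)"
```

```text
t 5.0 tcp [ 0.4513 -0.3387  0.1313] yaw 73.7 z [-0.  0. -1.] q [ -48.   35.   97.    0.   49. -122.] F [ 0.1  0.1 -1.7] gap 1.14
d [-0.14 -0.29  9.32] w [ 0.2 -0.2 -0.1]
```

Request:
{"fn": "carry_out", "kwargs": {
  "targets": [
    [[-0.1,-0.1,2,0,0,0,0.3],[-0.1,-0.1,4,0,0,0,0.3],[-0.1,-0.1,6,0,0,0,0.3],[-0.1,-0.1,7.5,0,0,0,0.3],[-0.1,-0.1,8.3,0,0,0,0.3],[-0.1,-0.1,8.8,0,0,0,0.3],[-0.1,-0.1,9.1,0,0,0,0.3],[-0.1,-0.1,9.3,0,0,0,0.3],[-0.1,-0.1,9.3,0,0,0,0.3]]
  ]
}}

```text
t: 5.75
tcp_pos: [0.4532, -0.342, 0.0406]
tool_rot: [0.141, 0.99, -0.0, 0.0]
force: [0.0, -0.2, -0.6]
finger_gap: 0.13
gripper_force: 31.1
```

Request:
{"fn": "carry_out", "kwargs": {
  "targets": [
    [[0,0,0,0,0,0,1.5],[0,0,0,0,0,0,2.5],[0,0,0,0,0,0,3],[0,0,0,0,0,0,3],[0,0,-1,0,0,0,3],[0,0,-3,0,0,0,3],[0,0,-6,0,0,0,3],[0,0,-9,0,0,0,4],[0,0,-11,0,0,0,4],[0,0,-11,0,0,0,4]]
  ]
}}

```text
t: 6.58
tcp_pos: [0.4552, -0.3444, 0.1557]
tool_rot: [0.141, 0.99, -0.003, 0.004]
force: [-0.2, -0.2, 0.4]
finger_gap: 0.468
gripper_force: 0.0
```

```bash
python3 -c "
from h import *
delta([.602,-.346,.12],-46)
im=cams.snapshot('wrist')
for c,s in blobs(im,'purple',80): print(c,s,wray(c,.014))"
```

```text
t 6.6 tcp [ 0.4552 -0.3444  0.1557] yaw 73.8 z [ 0.01 -0.01 -1.  ] q [ -48.   33.   95.    0.   51. -122.] F [-0.2 -0.2  0.4] gap 4.0
d [-14.11   3.97   3.67] w [  0.3   0.6 119.8]
[217.68238691 242.31568816] [ 198  229   40   28 1039] [ 0.47463573 -0.40888806]
[281.65241636 246.08178439] [ 262  233   41   27 1076] [ 0.49376978 -0.35453215]
[200.56451613 273.23790323] [191 267  29  15 248] [ 0.50058679 -0.43646461]
[279.39225589 275.82912458] [ 238  269   83   15 1188] [ 0.52268191 -0.36501649]
[359.44890511 274.25912409] [339 268  32  15 274] [ 0.5434455  -0.29192612]
[ 25.91333679 390.27763363] [   0  368   62   52 1927] [ 0.65753619 -0.86783764]
```

Cartridge A is in the middle cell: nose at tray x=44, y=-1 mm. Now cartridge B.

Request:
{"fn": "carry_out", "kwargs": {
  "targets": [
    [[-3,1,0,0,0,7,4],[-6,2,0,0,0,14,4],[-9,3,0,0,0,21,4],[-12,4,0,0,0,28,4],[-12,4,0,0,0,35,4],[-12,4,0,0,0,42,4],[-12,4,0,0,0,49,4],[-12,4,0,0,0,56,4],[-12,4,0,0,0,63,4],[-12,4,0,0,0,70,4],[-12,4,0,0,0,77,4],[-12,4,0,0,0,80,4]]
  ]
}}

```text
t: 7.63
tcp_pos: [0.5785, -0.3366, 0.1488]
tool_rot: [0.746, 0.666, -0.0, -0.002]
force: [-0.8, -0.4, 0.6]
finger_gap: 0.469
gripper_force: 0.0
```

Request:
{"fn": "carry_out", "kwargs": {
  "targets": [
    [[0,0,0,0,0,7,4],[0,0,0,0,0,14,4],[0,0,0,0,0,21,4],[0,0,0,0,0,28,4],[0,0,0,0,0,35,4],[0,0,0,0,0,40,4],[0,0,0,0,0,40,4],[0,0,0,0,0,40,4]]
  ]
}}

```text
t: 8.3
tcp_pos: [0.5788, -0.3368, 0.1492]
tool_rot: [0.927, 0.374, -0.001, -0.001]
force: [-0.9, 0.5, -0.5]
finger_gap: 0.469
gripper_force: 0.0
```

```bash
python3 -c "
from h import *
delta([.602,-.346,.032],-46)
im=cams.snapshot('wrist');cv2.imwrite('pics/w4.png',im[:,:,::-1])
for c,s in blobs(im,'purple',80): print(c,s,wray(c,.01))"
```

```text
t 8.3 tcp [ 0.5788 -0.3368  0.1492] yaw -46.1 z [-0.  0. -1.] q [-40.  40.  80.  -0.  60.   6.] F [-0.9  0.5 -0.5] gap 4.01
d [ 1.04  2.3  11.72] w [-0.1  0.  -0.1]
[310.50589868 145.15336572] [ 289  129   45   33 1441] [ 0.63173046 -0.32235165]
[253.93849658 256.46794663] [ 201  182  110  152 3073] [ 0.52617234 -0.35684559]
[243.70243902 283.70243902] [239 269  14  26 205] [ 0.49781519 -0.36931681]
[260.75353017 323.63029525] [240 307  42  34 779] [ 0.47358    -0.41330017]
[525.08814271 385.10598111] [502 355  49  63 953] [ 0.63669578 -0.84511822]
[522.93896714 412.69483568] [513 401  22  19 213] [ 0.603258   -0.94756383]
```

View pics/w4.png

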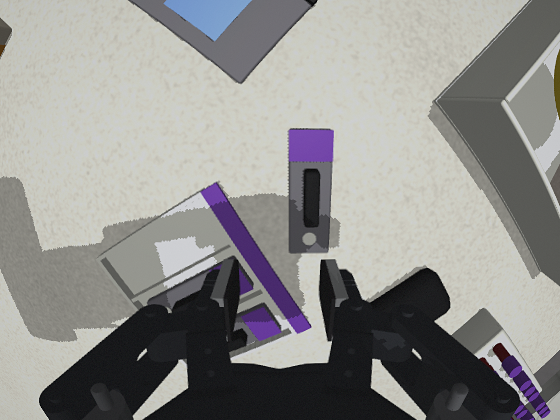

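Cartridge B is upright in the frame: purple end at (310,145), dot at (309,239), corners (289,128), (334,130), (333,252) and (289,250).

```bash
python3 -c "
from h import *
P=np.array([wray(p,.01) for p in((289,128),(334,130),(333,252),(289,250))]);print(P.mean(0),np.linalg.norm(P[0]-P[3]))
n,d=wray((310.5,145),.01),wray((309,239),.01);y=np.arctan2(*(n-d)[::-1]);print(np.degrees(y))
c=n-.045*np.array([np.cos(y),np.sin(y)]);print(c)
delta([*(c+P.mean(0))/2,.033],np.degrees(y)-90)"
```

```text
[ 0.60389757 -0.35193901] 0.10727885377676784
44.549033128793596
[ 0.59974748 -0.35382709]
t 8.3 tcp [ 0.5789 -0.3369  0.1494] yaw -46.1 z [-0.  0. -1.] q [-40.  40.  80.  -0.  60.   6.] F [-0.3 -0.9  0.4] gap 3.99
d [ 0.54  2.76 11.64] w [-0.1  0.  -0.6]
```

Request:
{"fn": "carry_out", "kwargs": {
  "targets": [
    [[0.5,2.7,1,0,0,0,4],[0.5,2.7,4,0,0,0,4],[0.5,2.7,7,0,0,0,4],[0.5,2.7,9,0,0,0,4],[0.5,2.7,10.3,0,0,0,4],[0.5,2.7,11,0,0,0,4],[0.5,2.7,11.4,0,0,0,4],[0.5,2.7,11.6,0,0,0,4],[0.5,2.7,11.6,0,0,0,4]]
  ]
}}

```text
t: 9.1
tcp_pos: [0.6023, -0.3538, 0.0351]
tool_rot: [0.928, 0.373, 0.0, 0.001]
force: [0.5, 0.2, -0.6]
finger_gap: 0.469
gripper_force: 0.0
```

Request:
{"fn": "carry_out", "kwargs": {
  "targets": [
    [[0,0,0,0,0,0,2],[0,0,0,0,0,0,1],[0,0,0,0,0,0,0.3],[0,0,0,0,0,0,0.3],[0,0,0,0,0,0,0.3],[0,0,0,0,0,0,0.3],[0,0,0,0,0,0,0.3],[0,0,0,0,0,0,0.3]]
  ]
}}

```text
t: 9.77
tcp_pos: [0.6025, -0.3539, 0.0358]
tool_rot: [0.928, 0.373, 0.001, 0.001]
force: [0.3, -0.4, 5.9]
finger_gap: 0.129
gripper_force: 32.0
```

Request:
{"fn": "carry_out", "kwargs": {
  "targets": [
    [[0,0,-1,0,0,0,0.3],[0,0,-3,0,0,0,0.3],[0,0,-6,0,0,0,0.3],[0,0,-8,0,0,0,0.3],[0,0,-10,0,0,7,0.3],[0,0,-10,0,0,14,0.3],[0,0,-10,0,0,21,0.3],[0,0,-10,0,0,28,0.3],[0,0,-10,0,0,35,0.3],[0,0,-10,0,0,42,0.3],[0,0,-10,0,0,49,0.3],[0,0,-10,0,0,56,0.3]]
  ]
}}

```text
t: 10.77
tcp_pos: [0.6013, -0.353, 0.1343]
tool_rot: [0.994, -0.109, -0.0, -0.0]
force: [0.1, 0.2, -1.2]
finger_gap: 0.129
gripper_force: 31.2
```

```bash
python3 -c "
from h import *
delta([.467,-.289,.14],-106.2)"
```

```text
t 10.8 tcp [ 0.6013 -0.353   0.1343] yaw -102.6 z [-0.  0. -1.] q [-40.  43.  76.  -0.  61.  63.] F [ 0.1  0.2 -1.2] gap 1.1
d [-14.5   -3.33  -0.56] w [-0.   0.1  3.6]
```

Request:
{"fn": "carry_out", "kwargs": {
  "targets": [
    [[-3.5,-0.8,0,0,0,3.5,0.3],[-7,-1.6,0,0,0,3.5,0.3],[-10.5,-2.4,0,0,0,3.5,0.3],[-13,-3,0,0,0,3.5,0.3],[-14.5,-3.3,0,0,0,3.5,0.3],[-14.5,-3.3,0,0,0,3.5,0.3],[-14.5,-3.3,0,0,0,3.5,0.3]]
  ]
}}

```text
t: 11.35
tcp_pos: [0.4669, -0.2905, 0.1347]
tool_rot: [0.991, -0.137, 0.0, 0.0]
force: [0.9, -0.7, 0.0]
finger_gap: 0.128
gripper_force: 31.2
```

```bash
python3 -c "
from h import *
delta([.467,-.289,.041],-106.2)"
```

```text
t 11.3 tcp [ 0.4669 -0.2905  0.1347] yaw -105.7 z [ 0. -0. -1.] q [-44.  34.  99.   0.  47.  62.] F [ 0.9 -0.7  0. ] gap 1.09
d [-0.04 -0.15  9.37] w [ 0.  -0.   0.5]
```

Request:
{"fn": "carry_out", "kwargs": {
  "targets": [
    [[0,-0.1,2,0,0,0.5,0.3],[0,-0.1,4,0,0,0.5,0.3],[0,-0.1,6,0,0,0.5,0.3],[0,-0.1,7.5,0,0,0.5,0.3],[0,-0.1,8.3,0,0,0.5,0.3],[0,-0.1,8.8,0,0,0.5,0.3],[0,-0.1,9.1,0,0,0.5,0.3],[0,-0.1,9.4,0,0,0.5,0.3],[0,-0.1,9.4,0,0,0.5,0.3]]
  ]
}}

```text
t: 12.1
tcp_pos: [0.4677, -0.2898, 0.0404]
tool_rot: [0.99, -0.141, 0.0, 0.0]
force: [-0.8, 0.6, -0.1]
finger_gap: 0.127
gripper_force: 31.2
```

Request:
{"fn": "carry_out", "kwargs": {
  "targets": [
    [[0,0,0,0,0,0,1.5],[0,0,0,0,0,0,2.5],[0,0,0,0,0,0,3],[0,0,0,0,0,0,3],[0,0,-1,0,0,0,3],[0,0,-3,0,0,0,3],[0,0,-6,0,0,0,3],[0,0,-9,0,0,0,4],[0,0,-12,0,0,0,4],[0,0,-12,0,0,0,4]]
  ]
}}

```text
t: 12.93
tcp_pos: [0.47, -0.2918, 0.1667]
tool_rot: [0.99, -0.141, 0.005, 0.004]
force: [0.9, 0.0, 0.8]
finger_gap: 0.471
gripper_force: 0.0
```

```bash
python3 -c "
from h import *
im=cams.snapshot('wrist')
x=np.array([.96,-.279]);y=np.array([.279,.96])
for c,s in blobs(im,'purple',500):
    p=wray(c,.014)-[.4515,-.3415];print(c,s[4],p@x,p@y)
im=cams.snapshot('top')
for c in('orange','green'):
    for ce,st in blobs(im,c,15): print(c,ce.round(1),st[4],(ray('top',ce,Z[c])*1000).round(0))
delta([.45,.022,.16],92-180)"
```

```text
[335.66504854 119.49371788] 3502 0.07442919348056343 0.003478992039361701
[276.43164363 154.01152074] 1302 0.04415453416226673 0.05358659678251892
[339.14014252 153.92082344] 1263 0.04477136952570882 -0.00040973930583526277
[400.71217712 159.07380074] 1084 0.04191370499566079 -0.05767877234404501
green [176.4 129. ] 159 [773. 298.]
green [240.3 156. ] 86 [683.  86.]
green [294.2 154.9] 86 [687. -91.]
green [154. 197.] 39 [547. 364.]
green [260.8 237.5] 52 [416.  18.]
green [217.8 247.8] 49 [383. 156.]
t 13.0 tcp [ 0.4679 -0.29    0.1624] yaw -106.2 z [ 0. -0. -1.] q [-43.  31.  98.  -0.  51.  63.] F [ 0.6 -0.2 -1.5] gap 4.02
d [-10.43 -29.46   0.15] w [  0.1  -0.2 -18.2]
```

Both cartridges are in their cells: noses at tray x≈44, y≈54 and 0 mm. Bottle b1 has been knocked aside, with its cap now near (383,156), so I'll re-measure it later. Bottle b0 is next.

```bash
python3 -c "
from h import *
delta([.44,.0215,.14],-88,30)"
```

```text
t 13.0 tcp [ 0.4679 -0.29    0.1624] yaw -106.2 z [ 0. -0. -1.] q [-43.  31.  98.  -0.  51.  63.] F [ 0.6 -0.2 -1.5] gap 4.02
d [-11.38 -29.14   2.14] w [  4.9  29.6 -17.7]
```

Request:
{"fn": "carry_out", "kwargs": {
  "targets": [
    [[-1.2,-3,0,0,0,0,7],[-2.8,-7,0,0,0,0,7],[-4.3,-11,0,0.8,5,-3,7],[-5.8,-15,0.4,1.7,10,-6,7],[-7.4,-19,0.8,2.5,15,-9,7],[-9,-23,1.2,3.3,20,-12,7],[-10.5,-27,1.6,4,25,-15,7],[-11.4,-29.1,2.1,4.9,29.6,-17.7,7],[-11.4,-29.1,2.1,4.9,29.6,-17.7,7],[-11.4,-29.1,2.1,4.9,29.6,-17.7,7],[-11.4,-29.1,2.1,4.9,29.6,-17.7,7]]
  ]
}}

```text
t: 13.95
tcp_pos: [0.4558, -0.0041, 0.1469]
tool_rot: [0.974, -0.006, 0.223, -0.045]
force: [0.2, 0.2, 0.2]
finger_gap: 0.822
gripper_force: 0.0
```

```bash
python3 -c "
from h import *
delta([.470,.0215,.030],-88,30)
print(manip.sense()['q'])
cv2.imwrite('pics/w5.png',cams.snapshot('wrist')[:,:,::-1])"
```

```text
t 13.9 tcp [ 0.4558 -0.0041  0.1469] yaw -89.5 z [ 0.43  0.09 -0.9 ] q [-24.  27. 130.  83.  15. -13.] F [0.2 0.2 0.2] gap 7.02
d [-3.86 -1.47 11.32] w [-3.9  4.2 -3.8]
[-0.41911515  0.46337435  2.26022223  1.44026267  0.25989172 -0.22169712]
```

View pics/w5.png

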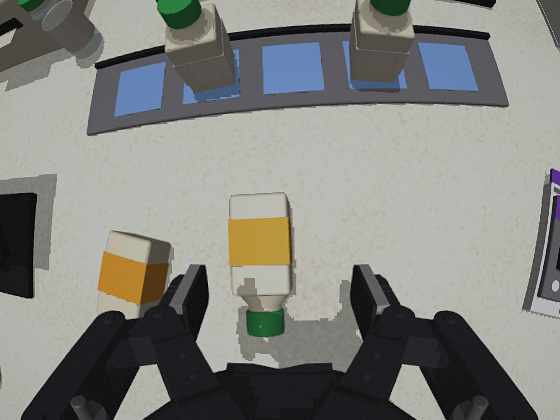

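The wrist view shows bottle b0 at (262,245) between the fingers with its cap at (265,322). Bottle b1 is at (135,270), now yawed. The 30° tilt runs near a wrist singularity, so I'll fit the arm's kinematics before choosing a pitch.

```bash
cat > kin.py <<'E'
import numpy as np
from scipy.optimize import least_squares
from scipy.spatial.transform import Rotation as R
def fk(q,p):
    a,h,L1,L2,e,Lt,d=p
    r=R.from_euler('z',q[0]);o=r.apply([a,d,h])
    r=r*R.from_euler('y',q[1]);o=o+r.apply([0,0,L1])
    r=r*R.from_euler('y',q[2]);o=o+r.apply([e,0,L2])
    r=r*R.from_euler('z',q[3]*S4)*R.from_euler('y',q[4]);o=o+r.apply([0,0,Lt])
    return o,r
S4=1
D=[([1.04248,.528457,1.433909,0,1.18137],[.21384,.58657,.24934],5),([-.41911515,.46337435,2.26022223,1.44026267,.25989172],[.4558,-.0041,.1469],5)]
for q,t in(([19,29,111,0,40],[.3842,.2537,.1383]),([-40,43,76,0,61],[.6013,-.353,.1343]),([-48,35,97,0,49],[.4513,-.3387,.1313]),([-43,31,98,0,51],[.4679,-.29,.1624]),([-40,40,80,0,60],[.5788,-.3368,.1492])):
    D.append((np.radians(q),t,1))
if __name__=="__main__":
    for S4 in(1,-1):
        f=lambda p:np.r_[np.concatenate([(fk(q,p)[0]-t)*w for q,t,w in D]),(p[0])*.02,p[4]*.02,(p[5]-.2)*.02]
        s=least_squares(f,[0,.3,.4,.35,0,.2,.1]);print(S4,s.x.round(4),s.cost,fk(D[1][0],s.x)[1].apply([0,0,1]))
E
python3 kin.py
```

```text
1 [-0.0056  0.2616  0.5998  0.3909  0.1129  0.2768  0.1112] 8.162858237537173e-05 [ 0.43410825  0.0855311  -0.8967912 ]
-1 [ 0.2151 -0.3078  0.4668  0.1742  0.003  -0.2179  0.118 ] 0.014513460612418327 [ 0.22673371 -0.3799439  -0.8967912 ]
```

```bash
cat > ik.py <<'E'
from kin import *
p=np.array([-0.0056,0.2616,0.5998,0.3909,0.1129,0.2768,0.1112])
def plan(x,y,z,S):
    r=np.sqrt(x*x+y*y-p[6]**2);S=np.radians(S)
    f=lambda v:[p[0]+p[2]*np.sin(v[0])+p[3]*np.sin(v[0]+v[1])+p[4]*np.cos(v[0]+v[1])+p[5]*np.sin(S)-r,
      p[1]+p[2]*np.cos(v[0])+p[3]*np.cos(v[0]+v[1])-p[4]*np.sin(v[0]+v[1])+p[5]*np.cos(S)-z]
    s=least_squares(f,[.5,1.7],bounds=([-.75,.22],[2.2,2.44]))
    q=np.degrees(s.x);return q.round(0),"q5",(np.degrees(S)-q.sum()).round(0),"err mm",(np.sqrt(2*s.cost)*1000).round(1)
if __name__=="__main__":
  for t in((.47,.02,.03),(.55,.02,.03),(.62,.02,.03),(.655,-.172,.06),(.655,-.172,.12),(.655,0,.06),(.64,.17,.06)):
    for S in(180,165,150,135,120,105,225): print(t,S,plan(*t,S))
E
python3 ik.py
```

```text
(0.47, 0.02, 0.03) 180 (array([ 42., 113.]), 'q5', np.float64(25.0), 'err mm', np.float64(0.0))
(0.47, 0.02, 0.03) 165 (array([ 42., 123.]), 'q5', np.float64(-1.0), 'err mm', np.float64(0.0))
(0.47, 0.02, 0.03) 150 (array([ 49., 133.]), 'q5', np.float64(-32.0), 'err mm', np.float64(0.0))
(0.47, 0.02, 0.03) 135 (array([ 62., 140.]), 'q5', np.float64(-66.0), 'err mm', np.float64(13.0))
(0.47, 0.02, 0.03) 120 (array([ 77., 140.]), 'q5', np.float64(-96.0), 'err mm', np.float64(40.7))
(0.47, 0.02, 0.03) 105 (array([ 93., 140.]), 'q5', np.float64(-128.0), 'err mm', np.float64(29.9))
(0.47, 0.02, 0.03) 225 (array([56., 85.]), 'q5', np.float64(85.0), 'err mm', np.float64(0.0))
(0.55, 0.02, 0.03) 180 (array([ 44., 102.]), 'q5', np.float64(34.0), 'err mm', np.float64(0.0))
(0.55, 0.02, 0.03) 165 (array([ 43., 112.]), 'q5', np.float64(10.0), 'err mm', np.float64(0.0))
(0.55, 0.02, 0.03) 150 (array([ 46., 121.]), 'q5', np.float64(-18.0), 'err mm', np.float64(0.0))
(0.55, 0.02, 0.03) 135 (array([ 55., 129.]), 'q5', np.float64(-49.0), 'err mm', np.float64(0.0))
(0.55, 0.02, 0.03) 120 (array([ 68.,
[... 2929 characters left out ...]
.0), 'err mm', np.float64(0.0))
(0.64, 0.17, 0.06) 180 (array([46., 84.]), 'q5', np.float64(50.0), 'err mm', np.float64(0.0))
(0.64, 0.17, 0.06) 165 (array([44., 95.]), 'q5', np.float64(26.0), 'err mm', np.float64(0.0))
(0.64, 0.17, 0.06) 150 (array([ 44., 105.]), 'q5', np.float64(1.0), 'err mm', np.float64(0.0))
(0.64, 0.17, 0.06) 135 (array([ 48., 114.]), 'q5', np.float64(-27.0), 'err mm', np.float64(0.0))
(0.64, 0.17, 0.06) 120 (array([ 56., 119.]), 'q5', np.float64(-55.0), 'err mm', np.float64(0.0))
(0.64, 0.17, 0.06) 105 (array([ 66., 121.]), 'q5', np.float64(-81.0), 'err mm', np.float64(0.0))
(0.64, 0.17, 0.06) 225 (array([65., 49.]), 'q5', np.float64(111.0), 'err mm', np.float64(0.0))
```

The fit is good: predicted tool axis (.43,.09,-.90) against measured (.43,.09,-.90). A tool pointing back-down at 45° (S=225°) is well-conditioned everywhere.

The plan per bottle:
1. Pick it vertically and yaw it 180° so the cap points away.
2. Lay it down and regrasp from the cap side at 45°.
3. Spin 180° about the tool axis, which stands the bottle up, and place it.

First I'll undo the tilt.

```bash
python3 -c "
from h import *
delta([.475,.0215,.15],-88,0)"
```

```text
t 14.0 tcp [ 0.4542 -0.0021  0.1464] yaw -89.4 z [ 0.43  0.09 -0.9 ] q [-24.  27. 130.  83.  15. -13.] F [-1.6  0.4 -1.3] gap 6.99
d [ 1.95 -2.36  0.78] w [ -5.  -25.7  -2.6]
```

Request:
{"fn": "carry_out", "kwargs": {
  "targets": [
    [[0,0,-1,0,-3,0,7],[0,0,-1,-1,-6,-0.5,7],[0.5,-0.5,-1,-2,-10,-1,7],[1,-1,0,-3,-14,-1.4,7],[1.5,-1.8,0,-4,-18,-1.8,7],[2,-2.3,0.8,-5,-22,-2.2,7],[2,-2.3,0.8,-5,-25.7,-2.6,7],[2,-2.3,0.8,-5,-25.7,-2.6,7],[2,-2.3,0.8,-5,-25.7,-2.6,7],[2,-2.3,0.8,-5,-25.7,-2.6,7]]
  ]
}}

```text
t: 14.83
tcp_pos: [0.4814, 0.0175, 0.1512]
tool_rot: [1.0, 0.017, 0.003, 0.004]
force: [1.4, 1.0, 0.8]
finger_gap: 0.816
gripper_force: 0.0
```

```bash
cat > bot.py <<'E'
from h import *
def bottles(im,i):
    hsv=cv2.cvtColor(im,cv2.COLOR_RGB2HSV);out=[]
    lab=[wray(c,.046,i) for c,s in [] ]
    m=((hsv[...,0]<22)&(hsv[...,1]>110)&(hsv[...,2]>150)).astype(np.uint8)
    n,_,st,ce=cv2.connectedComponentsWithStats(m)
    for k in range(1,n):
        if st[k,4]>300: print("label",ce[k].round(),st[k],(wray(ce[k],.046,i)*1000).round(1))
    for c,s in blobs(im,"green",100): print("cap",c.round(),s,(wray(c,.03,i)*1000).round(1))
E
python3 -c "
from bot import *
delta([.475,.0215,.027],-88,0)
i=cams.camera_info('wrist');im=cams.snapshot('wrist');cv2.imwrite('pics/w6.png',im[:,:,::-1]);bottles(im,i)"
```

```text
t 14.8 tcp [0.4814 0.0175 0.1512] yaw -88.0 z [ 0.01 -0.01 -1.  ] q [-11.  28. 108.  -1.  43.  78.] F [1.4 1.  0.8] gap 6.97
d [-0.69 -0.53 12.41] w [ 0.5 -0.3 -0. ]
label [268. 204.] [ 241  192   63   31 1436] [491.3  23.5]
label [127. 248.] [ 103  224   51   50 1872] [448.9 141.4]
cap [274. 284.] [257 267  35  30 712] [413.8  17.1]
cap [134. 304.] [120 289  31  27 498] [380.2 153. ]
```

View pics/w6.png

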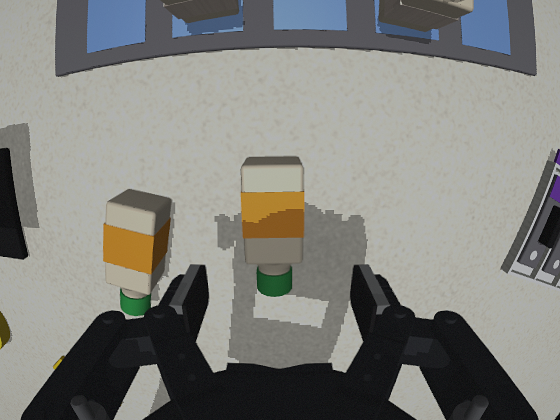

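The wrist view shows b0's top face spanning (241–303, 167–264), cap at (274,284). b1 is yawed, with its label at (135,245) and cap at (134,304).

```bash
python3 -c "
from h import *
a,b=wray((272,166),.046),wray((273,264),.046);print(a,b,np.linalg.norm(a-b),wray((241,190),.046)-wray((304,190),.046))
print('b1',wray((141,196),.046),wray((132,290),.046))
n=a+(b-a)/np.linalg.norm(b-a)*.045
y=np.degrees(np.arctan2(*(b-a)[::-1]));print(y)
delta([*n,.027],-88.5)"
```

```text
[0.51749004 0.02244202] [0.43945154 0.01950795] 0.07809363926610423 [-0.0014688   0.04607097]
b1 [0.49255555 0.1239499 ] [0.40548275 0.14468431]
-177.84682077285274
t 14.9 tcp [0.4793 0.018  0.1508] yaw -88.0 z [ 0.   -0.01 -1.  ] q [-11.  28. 108.  -0.  43.  77.] F [-0.1 -0.6 -0.1] gap 7.01
d [-0.72 -0.37 12.37] w [ 0.3 -0.3  0.5]
```

Request:
{"fn": "carry_out", "kwargs": {
  "targets": [
    [[-0.7,-0.3,2,0,0,0,7],[-0.7,-0.3,5,0,0,0,7],[-0.7,-0.3,8,0,0,0,7],[-0.7,-0.3,10,0,0,0,7],[-0.7,-0.3,11.3,0,0,0,7],[-0.7,-0.3,12,0,0,0,7],[-0.7,-0.3,12.4,0,0,0,7],[-0.7,-0.3,12.4,0,0,0,7]]
  ],
  "force": 40
}}

```text
t: 15.55
tcp_pos: [0.4701, 0.0201, 0.0268]
tool_rot: [1.0, 0.016, 0.001, 0.002]
force: [-0.3, 0.4, 0.8]
finger_gap: 0.822
gripper_force: 0.0
```

Request:
{"fn": "carry_out", "kwargs": {
  "targets": [
    [[0,0,0,0,0,0,5],[0,0,0,0,0,0,4],[0,0,0,0,0,0,4],[0,0,0,0,0,0,4],[0,0,0,0,0,0,4],[0,0,0,0,0,0,4],[0,0,-1,0,0,0,4],[0,0,-3,0,0,0,4],[0,0,-6,0,0,0,4],[0,0,-9,0,0,0,4],[0,0,-9,0,0,0,4]]
  ]
}}

```text
t: 16.47
tcp_pos: [0.4736, 0.0205, 0.1219]
tool_rot: [1.0, 0.017, 0.006, 0.003]
force: [1.1, 0.6, -2.4]
finger_gap: 0.537
gripper_force: 41.5
```

Request:
{"fn": "carry_out", "kwargs": {
  "targets": [
    [[0,0,0,0,0,-7,4],[0,0,0,0,0,-14,4],[0,0,0,0,0,-21,4],[0,0,0,0,0,-28,4],[0,0,0,0,0,-35,4],[0,0,0,0,0,-42,4],[0,0,0,0,0,-49,4],[0,0,0,0,0,-56,4],[0,0,0,0,0,-63,4],[0,0,0,0,0,-70,4],[0,0,0,0,0,-77,4],[0,0,0,0,0,-84,4]]
  ]
}}

```text
t: 17.47
tcp_pos: [0.4705, 0.0209, 0.1171]
tool_rot: [0.73, 0.683, -0.0, 0.003]
force: [-0.3, -0.6, -2.2]
finger_gap: 0.535
gripper_force: 41.2
```

Request:
{"fn": "carry_out", "kwargs": {
  "targets": [
    [[0,0,0,0,0,-7,4],[0,0,0,0,0,-14,4],[0,0,0,0,0,-21,4],[0,0,0,0,0,-28,4],[0,0,0,0,0,-35,4],[0,0,0,0,0,-42,4],[0,0,0,0,0,-49,4],[0,0,0,0,0,-56,4],[0,0,0,0,0,-63,4],[0,0,0,0,0,-70,4],[0,0,0,0,0,-77,4],[0,0,0,0,0,-84,4]]
  ]
}}

```text
t: 18.47
tcp_pos: [0.4706, 0.0209, 0.1171]
tool_rot: [0.085, 0.996, -0.002, 0.002]
force: [-0.4, 1.2, -2.0]
finger_gap: 0.534
gripper_force: 41.2
```

```bash
python3 -c "
from h import *
delta([.4725,.0205,.03],91.8)"
```

```text
t 18.5 tcp [0.4706 0.0209 0.1171] yaw 80.2 z [ 0. -0. -1.] q [-11.  32. 111.  -0.  37. -91.] F [-0.4  1.2 -2. ] gap 4.56
d [-0.17  0.02  8.71] w [ -0.2   0.2 -11.6]
```

Request:
{"fn": "carry_out", "kwargs": {
  "targets": [
    [[0,0,1,0,0,-6,4],[0,0,3,0,0,-11.6,4],[0,0,5,0,0,-11.6,4],[0,0,6.5,0,0,-11.6,4],[0,0,7.6,0,0,-11.6,4],[0,0,8.3,0,0,-11.6,4],[0,0,8.8,0,0,-11.6,4],[0,0,8.8,0,0,-11.6,4],[0,0,8.8,0,0,-11.6,5.5],[0,0,8.8,0,0,-11.6,7],[0,0,8.8,0,0,-11.6,7],[0,0,8.8,0,0,-11.6,7]]
  ]
}}

```text
t: 19.47
tcp_pos: [0.4717, 0.0203, 0.0298]
tool_rot: [-0.013, 1.0, -0.002, 0.002]
force: [-0.4, -0.3, -0.1]
finger_gap: 0.818
gripper_force: 0.0
```

Request:
{"fn": "carry_out", "kwargs": {
  "targets": [
    [[0,0,-2,0,0,0,7],[0,0,-5,0,0,0,7],[0,0,-9,0,0,0,7],[0,0,-12,0,0,0,7],[0,0,-12,0,7,0,7],[0,0,-12,0,14,0,7],[0,0,-12,0,21,0,7],[0,0,-12,0,28,0,7],[0,0,-12,0,35,0,7],[0,0,-12,0,42,0,7],[0,0,-12,0,45,0,7],[0,0,-12,0,45,0,7]]
  ]
}}

```text
t: 20.47
tcp_pos: [0.4718, 0.0209, 0.1472]
tool_rot: [-0.011, 0.924, -0.007, -0.382]
force: [-0.1, 0.1, -1.1]
finger_gap: 0.821
gripper_force: 0.0
```

```bash
python3 -c "
from bot import *
delta([.4725,.0205,.032],91.8,45)
i=cams.camera_info('wrist');im=cams.snapshot('wrist');cv2.imwrite('pics/w7.png',im[:,:,::-1]);bottles(im,i)"
```

```text
t 20.5 tcp [0.4718 0.0209 0.1472] yaw 91.5 z [-0.71 -0.02 -0.71] q [ -7.  46.  83.  -6.  96. -97.] F [-0.1  0.1 -1.1] gap 7.01
d [-8.18  0.01  8.11] w [ 0.1  0.1 -0.4]
label [428. 290.] [ 402  266   53   47 2031] [448.1 140.9]
cap [422. 224.] [407 213  31  27 602] [381.2 152. ]
```

View pics/w7.png

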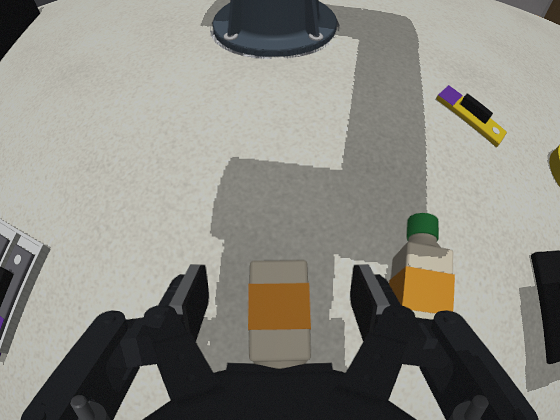

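The wrist view shows b0 lying cap-away with its top face at about (250–310, 265–360). b1 is to the right, with its cap at (422,224).

```bash
python3 -c "
from h import *
a,b=wray((279,266),.046),wray((280,359),.046);print(a,b,np.linalg.norm(a-b),wray((249,310),.046)[1]-wray((311,310),.046)[1])
y=np.degrees(np.arctan2(*(b-a)[::-1]));print(y)"
```

```text
[0.42606792 0.01796573] [0.49898826 0.02060726] 0.07296816550277177 -0.047169723673124844
2.074625169086641
```

Request:
{"fn": "carry_out", "kwargs": {
  "targets": [
    [[-1.5,0,1.5,0,0,0,7],[-3.5,0,3.5,0,0,0,7],[-5.5,0,5.5,0,0,0,7],[-7,0,7,0,0,0,7],[-7.8,0,7.8,0,0,0,7],[-8.2,0,8.1,0,0,0,7],[-8.2,0,8.1,0,0,0,7],[-8.2,0,8.1,0,0,0,7]]
  ]
}}

```text
t: 21.18
tcp_pos: [0.4724, 0.0203, 0.0351]
tool_rot: [-0.011, 0.925, -0.007, -0.38]
force: [0.3, 0.3, 0.9]
finger_gap: 0.82
gripper_force: 0.0
```

Request:
{"fn": "carry_out", "kwargs": {
  "targets": [
    [[0,0,0,0,0,0,5],[0,0,0,0,0,0,4],[0,0,0,0,0,0,4],[0,0,0,0,0,0,4],[0,0,0,0,0,0,4],[0,0,0,0,0,0,4]]
  ]
}}

```text
t: 21.68
tcp_pos: [0.4727, 0.0204, 0.0353]
tool_rot: [-0.011, 0.925, -0.007, -0.38]
force: [2.8, -0.0, 6.1]
finger_gap: 0.532
gripper_force: 41.5
```

```bash
python3 -c "
from h import *
delta([.4725,.02,.18],91.8,45)"
```

```text
t 21.7 tcp [0.4727 0.0204 0.0353] yaw 91.5 z [-0.7  -0.02 -0.71] q [ -7.  56.  83.  -6.  86. -96.] F [ 2.8 -0.   6.1] gap 4.54
d [ 10.2   -0.1  -10.26] w [ 0.   0.3 -0.4]
```

Request:
{"fn": "carry_out", "kwargs": {
  "targets": [
    [[1,0,-1,0,0,0,4],[3,0,-3,0,0,0,4],[6,0,-6,0,0,0,4],[9,0,-9,0,0,0,4],[10.2,0,-10.2,0,0,0,4],[10.2,0,-10.2,0,0,7,4],[10.2,0,-10.2,0,0,14,4],[10.2,0,-10.2,0,0,21,4],[10.2,0,-10.2,0,0,28,4],[10.2,0,-10.2,0,0,35,4],[10.2,0,-10.2,0,0,42,4],[10.2,0,-10.2,0,0,49,4]]
  ]
}}

```text
t: 22.68
tcp_pos: [0.4713, 0.0211, 0.1786]
tool_rot: [0.376, 0.845, -0.165, -0.343]
force: [0.4, 0.1, -1.7]
finger_gap: 0.531
gripper_force: 41.1
```

Request:
{"fn": "carry_out", "kwargs": {
  "targets": [
    [[0,0,0,0,0,7,4],[0,0,0,0,0,14,4],[0,0,0,0,0,21,4],[0,0,0,0,0,28,4],[0,0,0,0,0,35,4],[0,0,0,0,0,42,4],[0,0,0,0,0,49,4],[0,0,0,0,0,56,4],[0,0,0,0,0,63,4],[0,0,0,0,0,70,4],[0,0,0,0,0,77,4],[0,0,0,0,0,84,4]]
  ]
}}

```text
t: 23.68
tcp_pos: [0.4713, 0.0211, 0.1785]
tool_rot: [0.845, 0.376, -0.352, -0.144]
force: [0.1, -0.4, -1.4]
finger_gap: 0.536
gripper_force: 41.2
```

Request:
{"fn": "carry_out", "kwargs": {
  "targets": [
    [[0,0,0,0,0,7,4],[0,0,0,0,0,14,4],[0,0,0,0,0,21,4],[0,0,0,0,0,28,4],[0,0,0,0,0,35,4],[0,0,0,0,0,42,4],[0,0,0,0,0,46,4],[0,0,0,0,0,46,4]]
  ]
}}

```text
t: 24.35
tcp_pos: [0.4713, 0.0211, 0.1785]
tool_rot: [0.924, 0.019, -0.381, 0.004]
force: [-1.1, 0.7, -1.9]
finger_gap: 0.533
gripper_force: 41.2
```

```bash
python3 -c "
from h import *
delta([.683,-.173,.18],-86.5,-45)
cv2.imwrite('pics/s8.png',cv2.resize(cams.snapshot('scene')[150:360,120:400,::-1],(800,600)))"
```

```text
t 24.4 tcp [0.4713 0.0211 0.1785] yaw -87.9 z [-0.7  -0.02 -0.71] q [-7. 44. 82. -6. 98. 82.] F [-1.1  0.7 -1.9] gap 4.55
d [ 14.3   20.19 -14.6 ] w [-1.3 -0.2 -0.7]
```

View pics/s8.png

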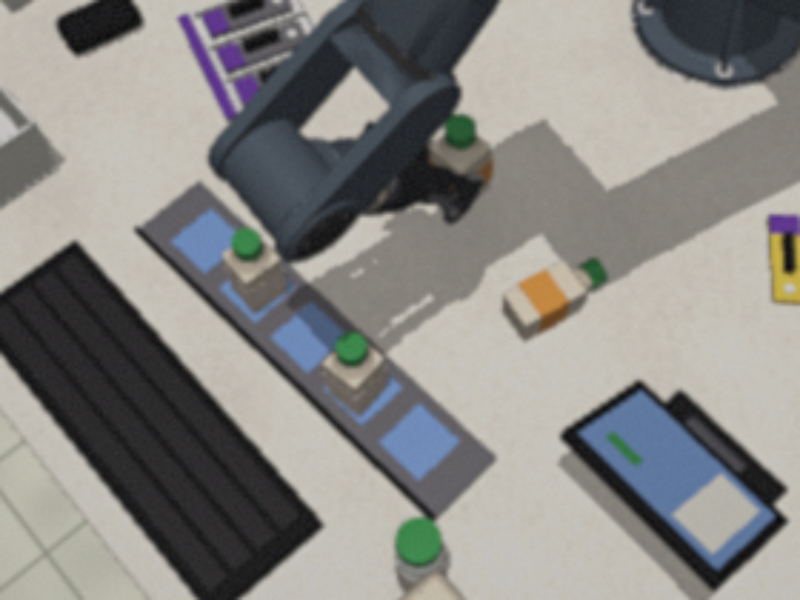

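b0 is held upright, its cap on top at (460,130) in the crop, and all three tray slots are filled. Moving above the -y end place.

```bash
python3 -c "
from h import *
delta([.4713,.0211,.21],-86.5,-45)
delta([.6828,-.1718,.21],-86.5,-45)"
```

```text
t 24.4 tcp [0.4713 0.0211 0.1785] yaw -87.7 z [-0.7  -0.02 -0.71] q [-7. 44. 82. -6. 98. 82.] F [ 0.1  0.5 -2.4] gap 4.57
d [-2.22 -0.03 -2.23] w [-1.2 -0.2 -0.5]
t 24.4 tcp [0.4713 0.0211 0.1785] yaw -87.7 z [-0.7  -0.02 -0.71] q [-7. 44. 82. -6. 98. 82.] F [ 0.1  0.5 -2.4] gap 4.57
d [ 12.12  20.07 -16.71] w [-1.2 -0.2 -0.5]
```

Request:
{"fn": "carry_out", "kwargs": {
  "targets": [
    [[-1,0,-1,0,0,0,4],[-2.2,0,-2.2,0,0,0,4],[-0.7,2.2,-3.8,0,0,0,4],[0.8,4.4,-5.4,-0.5,0,0,4],[2.3,6.6,-7,-1,0,-0.5,4],[3.9,8.8,-8.6,-1.2,-0.2,-0.5,4],[5.5,11,-10.2,-1.2,-0.2,-0.5,4],[7.1,13.2,-11.8,-1.2,-0.2,-0.5,4],[8.7,15.4,-13.4,-1.2,-0.2,-0.5,4],[10.3,17.6,-15,-1.2,-0.2,-0.5,4],[12.1,20,-16.7,-1.2,-0.2,-0.5,4],[12.1,20,-16.7,-1.2,-0.2,-0.5,4]]
  ]
}}

```text
t: 25.4
tcp_pos: [0.6849, -0.1765, 0.2064]
tool_rot: [0.924, 0.026, -0.381, 0.012]
force: [-1.6, 0.2, -2.4]
finger_gap: 0.533
gripper_force: 41.3
```

Request:
{"fn": "carry_out", "kwargs": {
  "targets": [
    [[0,0,0,0,0,0,4],[0,0,0,0,0,0,4],[0,0,0,0,0,0,4]]
  ]
}}

```text
t: 25.65
tcp_pos: [0.6818, -0.1703, 0.2101]
tool_rot: [0.923, 0.028, -0.383, 0.011]
force: [-0.6, 0.0, -1.4]
finger_gap: 0.534
gripper_force: 41.3
```

```bash
python3 -c "
from h import *
delta([.6828,-.1718,.06],-86.5,-45)
im=cams.snapshot('scene')
for c,s in blobs(im,'green',15): print(c.round(1),s[4],(ray('scene',c,.121)*1000).round())"
```

```text
t 25.6 tcp [ 0.6818 -0.1703  0.2101] yaw -86.5 z [-0.71 -0.04 -0.71] q [-17.  60.  37. -18. 125.  64.] F [-0.6  0.  -1.4] gap 4.56
d [10.69  0.17 10.54] w [-0.1  0.1  0. ]
[208.3   7.7] 19 [   7. -911.]
[173.7  22. ] 34 [ 165. -933.]
[178.9 191.4] 46 [ 633. -259.]
[205.8 235. ] 84 [666. -80.]
[327.9 244.7] 37 [422. 186.]
[242.5 271.5] 91 [661.  83.]
[338.  306.5] 38 [536. 337.]
[266.2 339.2] 193 [740. 272.]
```

Request:
{"fn": "carry_out", "kwargs": {
  "targets": [
    [[2,0.1,2,0,0,0,4],[4,0.1,4,0,0,0,4],[6,0.1,6,0,0,0,4],[8,0.1,7.9,0,0,0,4],[9.5,0.2,9.3,0,0,0,4],[10.2,0.2,10,0,0,0,4],[10.7,0.2,10.5,0,0,0,4],[10.7,0.2,10.5,0,0,0,4],[10.7,0.2,10.5,0,0,0,4]]
  ]
}}

```text
t: 26.45
tcp_pos: [0.6846, -0.1734, 0.0612]
tool_rot: [0.924, 0.027, -0.382, 0.012]
force: [-0.0, -1.1, -1.4]
finger_gap: 0.535
gripper_force: 41.3
```

Request:
{"fn": "carry_out", "kwargs": {
  "targets": [
    [[0.1,0,0.1,0,0,0,4],[0.2,0,0.2,0,0,0,4],[0.3,0,0.3,0,0,0,4],[0.4,0,0.4,0,0,0,4],[0.4,0,0.4,0,0,0,4]]
  ]
}}

```text
t: 26.87
tcp_pos: [0.6851, -0.1736, 0.0577]
tool_rot: [0.924, 0.027, -0.382, 0.013]
force: [1.5, 0.7, 5.3]
finger_gap: 0.533
gripper_force: 41.8
```

```bash
python3 -c "
from h import *
delta([.6828,-.1718,.052],-86.5,-45)"
```

```text
t 26.9 tcp [ 0.6851 -0.1736  0.0577] yaw -86.6 z [-0.7  -0.04 -0.71] q [-18.  69.  38. -16. 114.  68.] F [1.5 0.7 5.3] gap 4.55
d [ 0.25 -0.19  0.56] w [ 0.  -0.1 -0.2]
```

Contact force is 5–7 N, so it is standing. Release and back off along the tool axis.

Request:
{"fn": "carry_out", "kwargs": {
  "targets": [
    [[0,0,0,0,0,0,5],[0,0,0,0,0,0,6],[0,0,0,0,0,0,6.5],[0,0,0,0,0,0,6.5],[0,0,0,0,0,0,6.5],[0,0,-1,0,0,0,6.5],[0,0,-3,0,0,0,6.5],[0,0,-6,0,0,0,6.5],[-2,0,-10,0,0,0,6.5],[-5,0,-13,0,0,0,6.5],[-5,0,-13,0,0,0,6.5]]
  ]
}}

```text
t: 27.78
tcp_pos: [0.7435, -0.1703, 0.1906]
tool_rot: [0.926, 0.026, -0.377, 0.014]
force: [0.4, 0.8, 2.7]
finger_gap: 0.764
gripper_force: 0.0
```

```bash
python3 -c "
from h import *
for n in('scene','top'):
  im=cams.snapshot(n)
  for c,s in blobs(im,'green',15):
    if s[4]<140: print(n,c.round(1),s[4],(ray(n,c,.121)*1000).round(),(ray(n,c,.025)*1000).round())
im=cams.snapshot('wrist');cv2.imwrite('pics/w9.png',im[:,:,::-1])
for c,s in blobs(im,'green',100): print('w',c.round(),s,(wray(c,.121)*1000).round())
delta([.45,.14,.18],92,0)"
```

```text
scene [208.4   7.7] 18 [   7. -910.] [  -67. -1025.]
scene [173.7  21.9] 33 [ 165. -933.] [  103. -1050.]
scene [185.7 217.5] 76 [ 674. -168.] [ 652. -225.]
scene [205.7 234.9] 82 [666. -80.] [ 643. -130.]
scene [327.9 244.6] 38 [422. 186.] [380. 157.]
scene [242.6 271.3] 89 [661.  83.] [638.  46.]
scene [338.  306.5] 38 [536. 337.] [503. 320.]
top [326.1 152.3] 34 [ 671. -180.] [ 696. -196.]
top [154. 197.] 39 [533. 336.] [547. 364.]
w [278. 213.] [ 257  192   43   43 1609] [ 696. -173.]
w [ 12. 212.] [  0 196  28  33 723] [684.  50.]
w [162. 215.] [ 141  196   42   40 1369] [688. -94.]
w [254. 335.] [ 221  306   63   62 3366] [-224. -144.]
t 27.9 tcp [ 0.7409 -0.17    0.1827] yaw -86.6 z [-0.7  -0.04 -0.71] q [-16.  69.  20. -19. 133.  63.] F [-0.1  0.1 -0.3] gap 6.49
d [-19.13 -32.67  19.34] w [ -68.2    1.  -165.2]
```

b0 stands at about (674,-168), within a few mm of its place. Now b1: base about (482,136), axis yaw about 170.6°.

```bash
python3 -c "
from h import *
delta([.58,-.01,.22],-95,-20)
delta([.437,.143,.18],-99.4,0)"
```

```text
t 27.9 tcp [ 0.7409 -0.17    0.1827] yaw -86.6 z [-0.7  -0.04 -0.71] q [-16.  69.  20. -19. 133.  63.] F [-0.1  0.1 -0.3] gap 6.49
d [-13.36 -16.92   7.99] w [ 4.6 24.8  7.1]
t 27.9 tcp [ 0.7409 -0.17    0.1827] yaw -86.6 z [-0.7  -0.04 -0.71] q [-16.  69.  20. -19. 133.  63.] F [-0.1  0.1 -0.3] gap 6.49
d [-20.03 -33.05  20.24] w [ 5.1 44.7 12.1]
```

Request:
{"fn": "carry_out", "kwargs": {
  "targets": [
    [[-3,-3,0,0,0,0,7],[-6,-6,2,1,6,2,7],[-9,-9.5,4,2,12,3,7],[-11.5,-13,6,3,18,5,7],[-13.4,-17,8,4,24,7,7],[-14.7,-20,10.4,4.5,30,8.5,7],[-16,-23,12.8,5,36,10,7],[-17.5,-26.5,15.5,5,42,12,7],[-19,-30,18,5,44.7,12,7],[-20,-33,20.2,5,44.7,12,7],[-20,-33,20.2,5,44.7,12,7],[-20,-33,20.2,5,44.7,12,7]]
  ]
}}

```text
t: 28.93
tcp_pos: [0.4298, 0.1446, 0.1779]
tool_rot: [0.997, -0.08, -0.006, 0.0]
force: [-0.1, 0.2, 0.2]
finger_gap: 0.817
gripper_force: 0.0
```

```bash
python3 -c "
from bot import *
delta([.437,.143,.027],-99.4,0)
i=cams.camera_info('wrist');im=cams.snapshot('wrist');cv2.imwrite('pics/w10.png',im[:,:,::-1]);bottles(im,i)"
```

```text
t 28.9 tcp [0.4298 0.1446 0.1779] yaw -99.2 z [-0.01 -0.   -1.  ] q [  4.  24. 110.   0.  46. 104.] F [-0.1  0.2  0.2] gap 6.98
d [9.100e-01 1.000e-02 1.508e+01] w [0.1 0.7 0.2]
label [276. 180.] [ 249  159   58   44 2302] [450.1 142.1]
cap [ 10. 139.] [  0 128  24  25 373] [544.9 418. ]
cap [275. 249.] [259 234  33  28 658] [381.8 154.7]
```

View pics/w10.png

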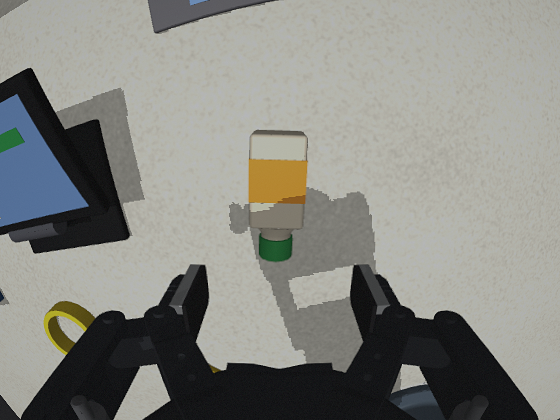

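The view shows b1 aligned with the tool. Its top face runs from (278,137) at the base edge to (276,228) at the shoulder, 249–307 wide.

```bash
python3 -c "
from h import *
a,b=wray((278.5,137),.046),wray((276,228),.046);print(a,b,np.linalg.norm(a-b))
n=a+(b-a)/np.linalg.norm(b-a)*.045
y=np.degrees(np.arctan2(*(b-a)[::-1]));print(n,y)
delta([*n,.027],y-270)"
```

```text
[0.48101952 0.13604621] [0.40586246 0.15029105] 0.07649509716412425
[0.43680665 0.14442606] 169.26778719560176
t 29.0 tcp [0.4274 0.1459 0.1773] yaw -99.1 z [-0.02  0.   -1.  ] q [  5.  24. 110.   0.  47. 104.] F [-2.1  1.1 -0.5] gap 6.99
d [ 1.19 -0.03 15.01] w [0.1 0.9 1.6]
```

Request:
{"fn": "carry_out", "kwargs": {
  "targets": [
    [[0.6,0,2,0,0.5,1.6,7],[0.9,0,5,0,0.5,1.6,7],[0.9,0,8,0,0.5,1.6,7],[0.9,0,11,0,0.5,1.6,7],[0.9,0,13,0,0.5,1.6,7],[0.9,0,14.2,0,0.5,1.6,7],[0.9,0,14.8,0,0.5,1.6,7],[0.9,0,15,0,0.5,1.6,7],[0.9,0,15,0,0.5,1.6,7]]
  ]
}}

```text
t: 29.73
tcp_pos: [0.4451, 0.141, 0.0293]
tool_rot: [0.995, -0.095, 0.002, 0.001]
force: [-0.2, -0.2, -1.0]
finger_gap: 0.816
gripper_force: 0.0
```

```bash
python3 -c "
from h import *
delta([.4368,.1444,.027],-100.7)"
```

```text
t 29.7 tcp [0.4451 0.141  0.0293] yaw -100.9 z [ 0. -0. -1.] q [  4.  42. 113.  -0.  24. 105.] F [-0.2 -0.2 -1. ] gap 6.97
d [-0.88 -0.17  0.22] w [ 0.1 -0.3 -0.2]
```

Request:
{"fn": "carry_out", "kwargs": {
  "targets": [
    [[-0.4,-0.1,0.1,0,0,0,7],[-0.8,-0.1,0.1,0,0,0,7],[-0.8,-0.1,0.1,0,0,0,5],[-0.8,-0.1,0.1,0,0,0,4],[-0.8,-0.1,0.1,0,0,0,4],[-0.8,-0.1,0.1,0,0,0,4],[-0.8,-0.1,0.1,0,0,0,4],[-0.8,-0.1,0.1,0,0,0,4]]
  ]
}}

```text
t: 30.4
tcp_pos: [0.438, 0.1439, 0.0297]
tool_rot: [0.995, -0.095, 0.004, 0.0]
force: [-1.6, 1.1, 7.0]
finger_gap: 0.536
gripper_force: 42.1
```

Request:
{"fn": "carry_out", "kwargs": {
  "targets": [
    [[0,0,-1,0,0,0,4],[0,0,-3,0,0,0,4],[0,0,-6,0,0,0,4],[0,0,-8,0,0,0,4],[1,0,-8,0,0,-7,4],[2,0,-8,0,0,-14,4],[3,0,-8,0,0,-21,4],[4,0,-8,0,0,-28,4],[4,0,-8,0,0,-35,4],[4,0,-8,0,0,-42,4],[4,0,-8,0,0,-49,4],[4,0,-8,0,0,-56,4]]
  ]
}}

```text
t: 31.4
tcp_pos: [0.4768, 0.1362, 0.1096]
tool_rot: [0.922, 0.386, 0.003, 0.002]
force: [0.3, 0.3, -1.7]
finger_gap: 0.536
gripper_force: 41.4
```

Request:
{"fn": "carry_out", "kwargs": {
  "targets": [
    [[0,0,0,0,0,-7,4],[0,0,0,0,0,-14,4],[0,0,0,0,0,-21,4],[0,0,0,0,0,-28,4],[0,0,0,0,0,-35,4],[0,0,0,0,0,-42,4],[0,0,0,0,0,-49,4],[0,0,0,0,0,-56,4],[0,0,0,0,0,-63,4],[0,0,0,0,0,-70,4],[0,0,0,0,0,-77,4],[0,0,0,0,0,-84,4]]
  ]
}}

```text
t: 32.4
tcp_pos: [0.4768, 0.1362, 0.1096]
tool_rot: [0.427, 0.904, 0.001, 0.004]
force: [-0.6, -0.6, -2.4]
finger_gap: 0.537
gripper_force: 41.4
```

Request:
{"fn": "carry_out", "kwargs": {
  "targets": [
    [[0,0,0,0,0,-7,4],[0,0,0,0,0,-14,4],[0,0,0,0,0,-21,4],[0,0,0,0,0,-28,4],[0,0,0,0,0,-35,4],[0,0,0,0,0,-40,4],[0,0,0,0,0,-40,4]]
  ]
}}

```text
t: 32.98
tcp_pos: [0.4769, 0.1362, 0.1096]
tool_rot: [0.094, 0.996, -0.001, 0.004]
force: [-0.9, -0.3, -1.4]
finger_gap: 0.535
gripper_force: 41.4
```

```bash
python3 -c "
from h import *
delta([.475,.11,.029],85,0)"
```

```text
t 33.0 tcp [0.4769 0.1362 0.1096] yaw 79.2 z [ 0.01 -0.   -1.  ] q [  3.  34. 108.  -0.  38. -76.] F [-0.9 -0.3 -1.4] gap 4.57
d [-0.25 -2.61  8.06] w [-0.   0.4 -5.8]
```

Request:
{"fn": "carry_out", "kwargs": {
  "targets": [
    [[0,-1,1,0,0,-5.8,4],[-0.1,-2,3,0,0,-5.8,4],[-0.2,-2.6,5,0,0,-5.8,4],[-0.2,-2.6,6.5,0,0,-5.8,4],[-0.2,-2.6,7.3,0,0,-5.8,4],[-0.2,-2.6,7.8,0,0,-5.8,4],[-0.2,-2.6,8,0,0,-5.8,4],[-0.2,-2.6,8,0,0,-5.8,4],[-0.2,-2.6,8,0,0,-5.8,5.5],[-0.2,-2.6,8,0,0,-5.8,7],[-0.2,-2.6,8,0,0,-5.8,7],[-0.2,-2.6,8,0,0,-5.8,7]]
  ]
}}

```text
t: 33.98
tcp_pos: [0.4749, 0.1104, 0.0295]
tool_rot: [0.044, 0.999, -0.001, 0.004]
force: [-0.4, -0.5, 0.6]
finger_gap: 0.817
gripper_force: 0.0
```

Request:
{"fn": "carry_out", "kwargs": {
  "targets": [
    [[0,0,-2,0,0,0,7],[0,0,-5,0,0,0,7],[0,0,-9,0,0,0,7],[0,0,-12,0,0,0,7],[0,0,-12,0,7,0,7],[0,0,-12,0,14,0,7],[0,0,-12,0,21,0,7],[0,0,-12,0,28,0,7],[0,0,-12,0,35,0,7],[0,0,-12,0,42,0,7],[0,0,-12,0,45,0,7],[0,0,-12,0,45,0,7]]
  ]
}}

```text
t: 34.98
tcp_pos: [0.4747, 0.1101, 0.1469]
tool_rot: [0.042, 0.924, 0.016, -0.38]
force: [0.4, -0.5, -0.7]
finger_gap: 0.817
gripper_force: 0.0
```

```bash
python3 -c "
from bot import *
delta([.477,.11,.033],85,45)
i=cams.camera_info('wrist');im=cams.snapshot('wrist');cv2.imwrite('pics/w11.png',im[:,:,::-1])
hsv=cv2.cvtColor(im,cv2.COLOR_RGB2HSV);m=((hsv[...,0]<22)&(hsv[...,1]>150)&(hsv[...,2]>60)).astype(np.uint8)
n,_,st,ce=cv2.connectedComponentsWithStats(m)
for k in range(1,n):
    if st[k,4]>300: print(ce[k],st[k],wray(ce[k],.046,i))"
```

```text
t 35.0 tcp [0.4747 0.1101 0.1469] yaw 84.9 z [-0.7   0.06 -0.71] q [ -2.  47.  81.   2.  96. -87.] F [ 0.4 -0.5 -0.7] gap 6.98
d [-8.18  0.03  7.93] w [ 0.   0.3 -0.1]
[279.49339993 306.74527292] [ 249  284   62   47 2803] [0.46287755 0.10998427]
```

Label at (279,307) is centred between the fingers as expected. Regrasp.

Request:
{"fn": "carry_out", "kwargs": {
  "targets": [
    [[-1.5,0,1.5,0,0.3,0,7],[-3.5,0,3.5,0,0.3,0,7],[-5.5,0,5.5,0,0.3,0,7],[-7,0,7,0,0.3,0,7],[-7.8,0,7.6,0,0.3,0,7],[-8.2,0,7.9,0,0.3,0,7],[-8.2,0,7.9,0,0.3,0,7],[-8.2,0,7.9,0,0.3,0,7]]
  ]
}}

```text
t: 35.7
tcp_pos: [0.477, 0.1102, 0.0364]
tool_rot: [0.041, 0.924, 0.016, -0.381]
force: [-0.7, -0.4, -0.0]
finger_gap: 0.817
gripper_force: 0.0
```

Request:
{"fn": "carry_out", "kwargs": {
  "targets": [
    [[0,0,0,0,0,0,5],[0,0,0,0,0,0,4],[0,0,0,0,0,0,4],[0,0,0,0,0,0,4],[0,0,0,0,0,0,4],[0,0,0,0,0,0,4]]
  ]
}}

```text
t: 36.2
tcp_pos: [0.4774, 0.1101, 0.0366]
tool_rot: [0.041, 0.924, 0.017, -0.381]
force: [3.0, -0.0, 6.6]
finger_gap: 0.535
gripper_force: 41.8
```

Request:
{"fn": "carry_out", "kwargs": {
  "targets": [
    [[1,0,-1,0,0,0,4],[3,0,-3,0,0,0,4],[6,0,-6,0,0,0,4],[9,0,-9,0,0,0,4],[10.2,0,-10.2,0,0,0,4],[10.2,0,-10.2,0,0,7,4],[10.2,0,-10.2,0,0,14,4],[10.2,0,-10.2,0,0,21,4],[10.2,0,-10.2,0,0,28,4],[10.2,0,-10.2,0,0,35,4],[10.2,0,-10.2,0,0,42,4],[10.2,0,-10.2,0,0,49,4]]
  ]
}}

```text
t: 37.2
tcp_pos: [0.4761, 0.1103, 0.1799]
tool_rot: [0.423, 0.822, -0.144, -0.353]
force: [0.1, 1.1, -2.3]
finger_gap: 0.534
gripper_force: 41.3
```

Request:
{"fn": "carry_out", "kwargs": {
  "targets": [
    [[0,0,0,0,0,7,4],[0,0,0,0,0,14,4],[0,0,0,0,0,21,4],[0,0,0,0,0,28,4],[0,0,0,0,0,35,4],[0,0,0,0,0,42,4],[0,0,0,0,0,49,4],[0,0,0,0,0,56,4],[0,0,0,0,0,63,4],[0,0,0,0,0,70,4],[0,0,0,0,0,77,4],[0,0,0,0,0,84,4]]
  ]
}}

```text
t: 38.2
tcp_pos: [0.4761, 0.1103, 0.1798]
tool_rot: [0.864, 0.328, -0.344, -0.166]
force: [-0.2, 0.1, -2.0]
finger_gap: 0.532
gripper_force: 41.3
```

Request:
{"fn": "carry_out", "kwargs": {
  "targets": [
    [[0,0,0,0,0,7,4],[0,0,0,0,0,14,4],[0,0,0,0,0,21,4],[0,0,0,0,0,28,4],[0,0,0,0,0,35,4],[0,0,0,0,0,42,4],[0,0,0,0,0,46,4],[0,0,0,0,0,46,4]]
  ]
}}

```text
t: 38.87
tcp_pos: [0.4761, 0.1103, 0.1798]
tool_rot: [0.924, -0.034, -0.381, -0.019]
force: [0.3, -0.0, -2.4]
finger_gap: 0.534
gripper_force: 41.3
```

```bash
python3 -c "
from h import *
delta([.476,.11,.225],-90,-45)
delta([.672,-.001,.225],-86.5,-45)"
```

```text
t 38.9 tcp [0.4761 0.1103 0.1798] yaw -94.4 z [-0.7   0.06 -0.71] q [ -2.  44.  80.   2. 100.  92.] F [ 0.3 -0.  -2.4] gap 4.56
d [-3.2  -0.02 -3.19] w [-3.5 -0.1 -2.7]
t 38.9 tcp [0.4761 0.1103 0.1798] yaw -94.4 z [-0.7   0.06 -0.71] q [ -2.  44.  80.   2. 100.  92.] F [ 0.3 -0.  -2.4] gap 4.56
d [ 11.19   9.54 -17.66] w [-6.  -0.2 -5.2]
```

Request:
{"fn": "carry_out", "kwargs": {
  "targets": [
    [[-1.5,0,-1.5,0,0,0,4],[-3.2,0,-3.2,0,0,0,4],[-1.2,1.3,-5.2,-1,0,-1,4],[0.8,2.6,-7.2,-2,0,-2,4],[2.8,4,-9.2,-3,0,-3,4],[4.8,5.3,-11.2,-4,0,-4,4],[6.8,6.6,-13.2,-5,0,-5,4],[8.8,8,-15.2,-6,-0.2,-5.2,4],[10.3,9,-16.8,-6,-0.2,-5.2,4],[11.2,9.5,-17.7,-6,-0.2,-5.2,4],[11.2,9.5,-17.7,-6,-0.2,-5.2,4],[11.2,9.5,-17.7,-6,-0.2,-5.2,4]]
  ]
}}

```text
t: 39.87
tcp_pos: [0.6724, -0.0008, 0.224]
tool_rot: [0.923, 0.029, -0.384, 0.011]
force: [-0.5, 1.7, -2.0]
finger_gap: 0.533
gripper_force: 41.4
```

Request:
{"fn": "carry_out", "kwargs": {
  "targets": [
    [[0,0,0,0,0,0,4],[0,0,0,0,0,0,4]]
  ]
}}

```text
t: 40.03
tcp_pos: [0.6718, 0.0003, 0.2251]
tool_rot: [0.923, 0.03, -0.384, 0.011]
force: [0.4, 0.2, -0.4]
finger_gap: 0.535
gripper_force: 41.4
```

```bash
python3 -c "
from h import *
delta([.6733,-.001,.062],-86.5,-45)
im=cams.snapshot('wrist');cv2.imwrite('pics/w12.png',im[:,:,::-1])
for c,s in blobs(im,'green',100): print('w',c.round(),s,(wray(c,.121)*1000).round())"
```

```text
t 40.0 tcp [6.718e-01 3.000e-04 2.251e-01] yaw -86.4 z [-0.71 -0.04 -0.71] q [ -7.  57.  42.  -9. 125.  78.] F [ 0.4  0.2 -0.4] gap 4.57
d [11.66  0.18 11.41] w [-0.   0.1  0.2]
w [158. 117.] [ 134   91   50   52 2035] [670.  74.]
w [403. 124.] [ 379   99   49   50 1920] [674. -80.]
w [506. 132.] [ 486  110   42   44 1391] [ 682. -163.]
```

The neighbouring caps sit at y=+74 and -80, so the midpoint is about -3 and the bottle is centred between them. Lower.

Request:
{"fn": "carry_out", "kwargs": {
  "targets": [
    [[1.5,0.1,1.5,0,0,0,4],[3.5,0.1,3.5,0,0,0,4],[5.5,0.1,5.5,0,0,0,4],[7.5,0.1,7.4,0,0,0,4],[9.3,0.2,9.1,0,0,0,4],[10.6,0.2,10.4,0,0,0,4],[11.3,0.2,11.1,0,0,0,4],[11.6,0.2,11.4,0,0,0,4],[11.6,0.2,11.4,0,0,0,4]]
  ]
}}

```text
t: 40.83
tcp_pos: [0.6738, -0.002, 0.0619]
tool_rot: [0.923, 0.029, -0.384, 0.011]
force: [0.2, 0.5, -1.8]
finger_gap: 0.536
gripper_force: 41.4
```

Request:
{"fn": "carry_out", "kwargs": {
  "targets": [
    [[0.1,0,0.1,0,0,0,4],[0.2,0,0.2,0,0,0,4],[0.3,0,0.3,0,0,0,4],[0.4,0,0.4,0,0,0,4],[0.4,0,0.4,0,0,0,4]]
  ]
}}

```text
t: 41.25
tcp_pos: [0.675, -0.0023, 0.0585]
tool_rot: [0.924, 0.029, -0.382, 0.012]
force: [2.7, 0.5, 3.2]
finger_gap: 0.532
gripper_force: 41.8
```

Request:
{"fn": "carry_out", "kwargs": {
  "targets": [
    [[0,0,0,0,0,0,5],[0,0,0,0,0,0,6],[0,0,0,0,0,0,6.3],[0,0,0,0,0,0,6.3],[0,0,0,0,0,0,6.3],[0,0,-1,0,0,0,6.3],[0,0,-3,0,0,0,6.3],[0,0,-6,0,0,0,6.3],[-2,0,-10,0,0,0,6.3],[-5,0,-13,0,0,0,6.3],[-8,0,-15,0,0,0,6.3],[-8,0,-15,0,0,0,6.3]]
  ]
}}

```text
t: 42.25
tcp_pos: [0.726, 0.0004, 0.2295]
tool_rot: [0.926, 0.028, -0.376, 0.012]
force: [-0.1, -0.5, 2.8]
finger_gap: 0.732
gripper_force: 0.0
```

```bash
python3 -c "
from h import *
im=cams.snapshot('wrist')
for c,s in blobs(im,'green',100): print('w',c.round(),s,(wray(c,.121)*1000).round())
for n in('scene','top'):
  im=cams.snapshot(n);cv2.imwrite(f'pics/{n}13.png',im[:,:,::-1])
  for c,s in blobs(im,'green',15):
    print(n,c.round(1),s[4],(ray(n,c,.119)*1000).round())
  for c,s in blobs(im,'blue',200): print('blue',c.round(),s,(ray(n,c,.006)*1000).round())
delta([.7,0,.3],-86.5,0)"
```

```text
w [175. 161.] [ 155  140   41   42 1373] [677.  73.]
w [278. 162.] [ 259  141   39   42 1452] [679.  -3.]
w [377. 165.] [ 358  145   40   40 1292] [681. -77.]
w [470. 167.] [ 453  148   37   38 1044] [ 689. -159.]
w [301. 326.] [ 286  295   29   68 1501] [-248. -136.]
scene [208.4   7.7] 18 [   5. -913.]
scene [173.6  21.8] 32 [ 163. -936.]
scene [206.8 236.3] 53 [666. -75.]
scene [223.6 252.6] 79 [663.  -0.]
scene [242.4 271.2] 95 [661.  81.]
scene [338.  306.5] 38 [535. 336.]
scene [266.2 339.2] 193 [740. 272.]
blue [353. 313.] [ 322  287   69   62 1329] [478. 361.]
blue [266. 304.] [253 291  28  27 412] [650. 168.]
blue [448. 379.] [ 405  332   87   88 3170] [424. 666.]
top [176.4 128.1] 141 [745. 275.]
top [323.4 152. ] 86 [ 672. -173.]
top [294.2 154.9] 86 [663. -83.]
top [150.5 197. ] 18 [534. 347.]
blue [135. 204.] [107 188  46  34 967] [526. 431.]
t 42.4 tcp [7.237e-01 6.000e-04 2.196e-01] yaw -86.5 z [-0.71 -0.04 -0.71] q [ -6.  63.  28.  -9. 133.  77.] F [ 0.1  1.  -1. ] gap 6.31
d [-7.36 -0.1  -4.01] w [-0.  45.   0.1]
```

All bottles are in line (b0 ≈ (672,-173), b1 ≈ (663,0)), and one blue place is still empty. Before raising the screen I need the screen and the box behind it, so one composite view.

```bash
python3 -c "
import cv2,numpy as np
t=cv2.imread('pics/top0.png')[65:255,85:215];s=cv2.imread('pics/scene13.png')[270:420,200:415]
o=np.zeros((600,800,3),np.uint8)
a=cv2.resize(t,(390,570),interpolation=2);b=cv2.resize(s,(408,285),interpolation=2)
o[:570,:390]=a;o[:285,392:]=b
w=cv2.imread('pics/w12.png');o[288:588,396:796]=cv2.resize(w,(400,300));cv2.imwrite('pics/comp.png',o)"
```

```text
(no output)
```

View pics/comp.png

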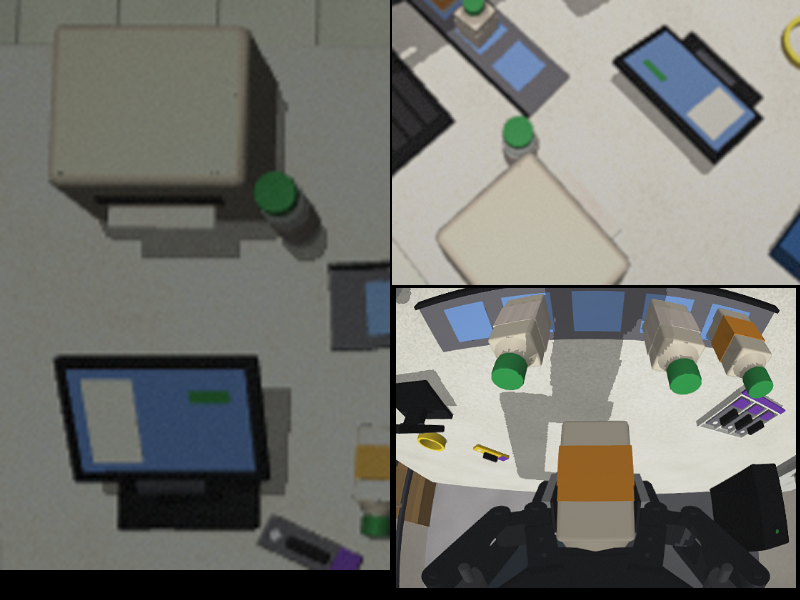

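The composite shows the screen leaning back: in top-image pixels, top edge (103,184)–(171,184) and hinge-side edge (110,225)–(174,224). The beige box behind it has its front-top edge at (102,126)–(167,126). Triangulating both from the two views.

```bash
python3 -c "
from h import *
I={n:cams.camera_info(n) for n in('top','scene')}
P={n:i['K']@np.linalg.inv(i['T'])[:3] for n,i in I.items()}
for k,a,b in(('boxR',(166.7,125.7),(272.7,350)),('boxL',(101.7,125.7),(324.4,407.9)),('topR',(170.7,184),(317,302.6)),('topL',(103.3,184),(370.2,355.8)),('hinR',(174.3,224.3),(343.9,284.2)),('hinL',(110,225.3),(395,332.1))):
    X=cv2.triangulatePoints(P['top'],P['scene'],np.array(a,float),np.array(b,float)).ravel();print(k,(X[:3]/X[3]*1000).round())
delta([.60,.39,.25],-87,-45)"
```

```text
boxR [748. 305. 127.]
boxL [748. 495. 132.]
topR [571. 289. 120.]
topL [572. 485. 126.]
hinR [455. 289.  60.]
hinL [453. 485.  65.]
t 42.4 tcp [7.237e-01 6.000e-04 2.196e-01] yaw -86.5 z [-0.71 -0.04 -0.71] q [ -6.  63.  28.  -9. 133.  77.] F [ 0.1  1.  -1. ] gap 6.31
d [ -9.15 -39.64   4.91] w [ 0.3 -0.   0.4]
```

Triangulation agrees with itself: panel width 196 mm, centre y=387, top edge at z≈0.12, lean about 1.13, hinge about (448, 60) mm. The box top is at z=0.13 with its front at x=0.748, so the 45° back-pointing tool clears it. I'll hook the closed fingers under the top edge from behind.

```bash
python3 -c "
from h import *
delta([.724,.0,.26],-90,-45)
delta([.65,.387,.26],-90,-45)"
```

```text
t 42.4 tcp [7.237e-01 6.000e-04 2.196e-01] yaw -86.5 z [-0.71 -0.04 -0.71] q [ -6.  63.  28.  -9. 133.  77.] F [ 0.1  1.  -1. ] gap 6.31
d [-2.84  0.06 -2.87] w [ 2.5 -0.   2.6]
t 42.4 tcp [7.237e-01 6.000e-04 2.196e-01] yaw -86.5 z [-0.71 -0.04 -0.71] q [ -6.  63.  28.  -9. 133.  77.] F [ 0.1  1.  -1. ] gap 6.31
d [ -6.34 -39.03   0.69] w [ 2.5 -0.   2.6]
```

Request:
{"fn": "carry_out", "kwargs": {
  "targets": [
    [[-1.5,0,-1.5,0,0,0,3],[-2.8,-2,-2.8,0,0,0,0],[-3.2,-6,-2.4,0,0,0,0],[-3.6,-10,-2,0,0,0,0],[-4,-14,-1.6,0,0,0,0],[-4.4,-18,-1.2,0,0,0,0],[-4.8,-22,-0.8,1,0,1,0],[-5.2,-26,-0.4,2,0,2,0],[-5.6,-30,0,2.5,0,2.6,0],[-6,-34,0.4,2.5,0,2.6,0],[-6.3,-37,0.7,2.5,0,2.6,0],[-6.3,-39,0.7,2.5,0,2.6,0]]
  ]
}}

```text
t: 43.4
tcp_pos: [0.6474, 0.3907, 0.2562]
tool_rot: [0.923, 0.001, -0.386, 0.001]
force: [0.5, 0.1, 0.0]
finger_gap: 0.003
gripper_force: 0.0
```

Request:
{"fn": "carry_out", "kwargs": {
  "targets": [
    [[0,0,0,0,0,0,0],[0,0,0,0,0,0,0],[0,0,0,0,0,0,0]]
  ]
}}

```text
t: 43.65
tcp_pos: [0.65, 0.3858, 0.257]
tool_rot: [0.923, -0.001, -0.385, 0.001]
force: [0.2, -0.6, 0.1]
finger_gap: 0.002
gripper_force: 0.0
```

```bash
python3 -c "
from h import *
delta([.652,.387,.145],-90,-45)
delta([.604,.387,.0965],-90,-45)
s=np.sin;c=np.cos;k=.7071;T0=None
for t in(1.13,1,.9,.785,.65,.55,.45,.4,.35,.3):
    E=np.array([.448,.06])+.14*np.array([s(t),c(t)])+.007*np.array([c(t),-s(t)])
    C=E+.012*(np.array([-k,-k]) if t>.785 else np.array([-s(t),-c(t)]))
    T=C+[.0212,.0057];d=T-[.604,.0965]
    # tool axes: z=(-k,-k), x: at psi=-90,pitch -45
    X=rot(-90,-45).apply([1,0,0])[[0,2]];print(t,T.round(4),'x',(d@X*100).round(1),'z',(d@[-k,-k]*100).round(1))"
```

```text
t 43.6 tcp [0.65   0.3858 0.257 ] yaw -90.1 z [-0.71 -0.   -0.7 ] q [ 18.  63.  23.  18. 137. 116.] F [ 0.2 -0.6  0.1] gap 0.02
d [ 8.09 -0.14  7.74] w [ 0.   0.3 -0.2]
t 43.6 tcp [0.65   0.3858 0.257 ] yaw -90.1 z [-0.71 -0.   -0.7 ] q [ 18.  63.  23.  18. 137. 116.] F [ 0.2 -0.6  0.1] gap 0.02
d [ 8.16 -0.14 14.57] w [ 0.   0.3 -0.2]
1.13 [0.5903 0.1106] x -2.0 z -0.0
1 [0.5823 0.127 ] x -3.7 z -0.6
0.9 [0.5747 0.1388] x -5.1 z -0.9
0.785 [0.5646 0.1513] x -6.7 z -1.1
0.65 [0.5522 0.1634] x -8.4 z -1.1
0.55 [0.5421 0.1712] x -9.7 z -0.9
0.45 [0.5312 0.1779] x -10.9 z -0.6
0.4 [0.5255 0.1809] x -11.5 z -0.4
0.35 [0.5197 0.1835] x -12.1 z -0.2
0.3 [0.5137 0.1859] x -12.7 z 0.1
```

Request:
{"fn": "carry_out", "kwargs": {
  "targets": [
    [[2,0,2,0,0,0,0],[4,0,4,0,0,0,0],[6,0,6,0,0,0,0],[8,0,7.7,0,0,0,0],[8.1,0,9,0,0,0,0],[8.1,0,11,0,0,0,0],[8.2,0,13,0,0,0,0],[8.2,0,14.5,0,0,0,0],[8.2,0,14.5,0,0,0,0],[8.2,0,14.5,0,0,0,0]]
  ]
}}

```text
t: 44.48
tcp_pos: [0.6056, 0.385, 0.0982]
tool_rot: [0.923, -0.002, -0.384, -0.0]
force: [0.3, -0.0, -0.9]
finger_gap: 0.001
gripper_force: 0.0
```

Request:
{"fn": "carry_out", "kwargs": {
  "targets": [
    [[-0.7,0,0,0,0,0,0],[-1.4,0,0,0,0,0,0],[-2,0,0,0,0,0,0],[-2.6,0,-0.2,0,0,0,0],[-3.2,0,-0.4,0,0,0,0],[-3.7,0,-0.6,0,0,0,0],[-3.7,0,-0.6,0,0,0,0]]
  ]
}}

```text
t: 45.07
tcp_pos: [0.5837, 0.387, 0.1301]
tool_rot: [0.924, -0.0, -0.382, -0.0]
force: [1.0, -0.2, -1.5]
finger_gap: 0.001
gripper_force: 1.1
```

```bash
cat > scr.py <<'E'
from h import *
I={n:cams.camera_info(n) for n in('top','scene')}
for n in I:
    im=cams.snapshot(n);b=[x for x in blobs(im,'blue',150) if (300<x[0][0]<400 and 250<x[0][1]<360 if n=='scene' else 90<x[0][0]<190 and 150<x[0][1]<240)]
    for c,s in b: print(n,c.round(1),s)
delta([.604,.387,.0965],-90,-45)
E
python3 scr.py
```

```text
scene [359.8 315.5] [341 290  51  57 916]
t 45.2 tcp [0.5837 0.387  0.13  ] yaw -90.1 z [-0.71  0.   -0.71] q [ 19.  62.  44.  15. 116. 110.] F [ 0.3 -0.5 -0.4] gap 0.0
d [ 3.81 -0.01  0.93] w [-0.1  0.1 -0. ]
```

Request:
{"fn": "carry_out", "kwargs": {
  "targets": [
    [[-0.7,0,0,0,0,0,0],[-1.3,0,0,0,0,0,0],[-2.1,0,-0.1,0,0,0,0],[-2.9,0,-0.2,0,0,0,0],[-3.7,0,-0.2,0,0,0,0],[-4.4,0,-0.2,0,0,0,0]]
  ]
}}

```text
t: 45.67
tcp_pos: [0.5555, 0.3866, 0.162]
tool_rot: [0.925, -0.001, -0.381, -0.001]
force: [4.4, 0.2, -3.1]
finger_gap: 0.002
gripper_force: 2.8
```

```bash
python3 scr.py; python3 -c "
from h import *
import numpy as np
# dark panel mask near the screen in scene: extents
im=cams.snapshot('scene');cv2.imwrite('pics/s14.png',im[:,:,::-1])
g=[x for x in blobs(im,'green',10) if x[0][0]>310]
print(g)"
```

```text
scene [366.6 311.6] [352 294  41  41 338]
t 45.8 tcp [0.5542 0.3868 0.1629] yaw -90.1 z [-0.71  0.   -0.71] q [ 20.  58.  50.  15. 115. 111.] F [ 3.   0.2 -0.3] gap -0.01
d [ 8.21 -0.03  1.18] w [-0. -0. -0.]
[]
```

Request:
{"fn": "carry_out", "kwargs": {
  "targets": [
    [[-0.7,0,0.1,0,0,0,0],[-1.3,0,0.2,0,0,0,0],[-1.9,0,0.3,0,0,0,0],[-2.5,0,0.5,0,0,0,0],[-3.1,0,0.6,0,0,0,0],[-3.1,0,0.6,0,0,0,0],[-3.1,0,0.6,0,0,0,0]]
  ]
}}

```text
t: 46.4
tcp_pos: [0.5275, 0.3868, 0.1796]
tool_rot: [0.923, -0.0, -0.384, -0.0]
force: [2.8, -0.9, -0.3]
finger_gap: 0.001
gripper_force: 1.2
```

Request:
{"fn": "carry_out", "kwargs": {
  "targets": [
    [[1,0,-0.5,0,0,0,0],[3,0,-2,0,0,0,0],[4,0,-5,0,0,0,0],[4,0,-9,0,0,0,0],[3,0,-12,0,0,0,0],[0,0,-15,0,0,0,0],[-3,0,-18,0,0,0,0],[-3,0,-18,0,0,0,0]]
  ]
}}

```text
t: 47.07
tcp_pos: [0.6347, 0.3871, 0.3377]
tool_rot: [0.926, 0.002, -0.379, -0.002]
force: [-1.0, 0.3, 2.8]
finger_gap: -0.004
gripper_force: 0.0
```

```bash
python3 scr.py; python3 -c "
from h import *
for n in('top','scene'):
    im=cams.snapshot(n);cv2.imwrite(f'pics/{n}15.png',im[:,:,::-1])
    x0,y0,x1,y1=(95,175,195,245) if n=='top' else (300,240,420,370)
    hsv=cv2.cvtColor(im,cv2.COLOR_RGB2HSV)[y0:y1,x0:x1]
    m=((hsv[...,2]<45)|((hsv[...,0]>98)&(hsv[...,0]<118)&(hsv[...,1]>80))).astype(np.uint8)
    k,_,st,ce=cv2.connectedComponentsWithStats(m)
    for j in range(1,k):
        if st[j,4]>150: print(n,st[j]+[x0,y0,0,0,0],ce[j]+[x0,y0])
    if n=='top':
        for c in(115,125,150,160): print(c,[ (y+y0,int(hsv[y,c-x0,0]),int(hsv[y,c-x0,2])) for y in range(10,65,2)])
"
```

```text
t 47.2 tcp [0.6339 0.3872 0.3313] yaw -90.0 z [-0.71  0.   -0.71] q [ 18.  59.  22.  20. 141. 119.] F [-0.3 -0.1 -1.1] gap 0.02
d [14.44  0.08 18.75] w [-0.1 -0.1  0.1]
top [  95  175   80   70 2498] [139.92273819 217.26220977]
115 [(185, 105, 45), (187, 106, 41), (189, 105, 43), (191, 106, 49), (193, 105, 47), (195, 106, 49), (197, 108, 48), (199, 102, 48), (201, 104, 54), (203, 101, 53), (205, 106, 57), (207, 105, 59), (209, 102, 60), (211, 103, 59), (213, 103, 57), (215, 102, 56), (217, 105, 52), (219, 105, 52), (221, 104, 48), (223, 105, 49), (225, 103, 46), (227, 101, 40), (229, 103, 39), (231, 108, 37), (233, 103, 35), (235, 103, 36), (237, 105, 26), (239, 100, 23)]
125 [(185, 103, 41), (187, 99, 44), (189, 104, 48), (191, 104, 49), (193, 106, 50), (195, 103, 51), (197, 105, 53), (199, 106, 51), (201, 105, 56), (203, 108, 57), (205, 104, 59), (207, 105, 59), (209, 103, 59), (211, 103, 56), (213, 103, 53), (215, 103, 52), (217, 105, 48), (219, 105, 47), (221, 105, 45), (223, 108, 42), (225, 103, 44), (227, 104, 39), (229, 104, 39), (231, 108, 36), (233, 107, 31), (235, 102, 23),
[... 269 characters left out ...]
15, 103, 35), (217, 104, 40), (219, 104, 39), (221, 102, 38), (223, 110, 38), (225, 109, 34), (227, 109, 28), (229, 103, 22), (231, 0, 17), (233, 60, 14), (235, 45, 18), (237, 90, 16), (239, 75, 17)]
160 [(185, 30, 87), (187, 37, 129), (189, 33, 142), (191, 33, 140), (193, 34, 142), (195, 40, 142), (197, 35, 135), (199, 40, 106), (201, 70, 34), (203, 75, 10), (205, 0, 14), (207, 60, 15), (209, 0, 13), (211, 120, 13), (213, 45, 18), (215, 150, 12), (217, 135, 11), (219, 120, 15), (221, 120, 10), (223, 96, 21), (225, 113, 20), (227, 140, 12), (229, 90, 15), (231, 135, 19), (233, 165, 19), (235, 30, 19), (237, 120, 18), (239, 30, 18)]
scene [ 315  280   81   71 2306] [356.29488291 320.53859497]
```

Request:
{"fn": "carry_out", "kwargs": {
  "targets": [
    [[0,4,-0.5,0,0,0,0],[0,8,-1,0,0,0,0],[0,12,-1,0,0,0,0],[0,16,-1,0,0,0,0],[0,20,-1,0,0,0,0],[0,24,-1,0,0,0,0],[0,28,-1,0,0,0,0],[0,32,-1,0,0,0,0],[0,36,-1,0,0,0,0],[0,40,-1,0,0,0,0],[0,44,-1,0,0,0,0],[0,44,-1,0,0,0,0]]
  ]
}}

```text
t: 48.27
tcp_pos: [0.6394, -0.061, 0.3322]
tool_rot: [0.923, -0.005, -0.386, -0.001]
force: [0.0, 0.4, -0.1]
finger_gap: 0.003
gripper_force: 0.0
```

```bash
python3 -c "
from h import *
for n in('top','scene'):
    im=cams.snapshot(n);cv2.imwrite(f'pics/{n}16.png',im[:,:,::-1])
    x0,y0,x1,y1=(90,160,200,250) if n=='top' else (300,240,430,380)
    hsv=cv2.cvtColor(im,cv2.COLOR_RGB2HSV)[y0:y1,x0:x1]
    m=((hsv[...,2]<45)|((hsv[...,0]>98)&(hsv[...,0]<118)&(hsv[...,1]>80))).astype(np.uint8)
    k,lb,st,ce=cv2.connectedComponentsWithStats(m)
    for j in range(1,k):
        if st[j,4]>150:
            print(n,st[j]+[x0,y0,0,0,0],ce[j]+[x0,y0]);h=cv2.convexHull(np.argwhere(lb==j)[:,::-1].astype(np.int32));print((cv2.approxPolyDP(h,3,True)[:,0]+[x0,y0]).tolist())
    for c,s in blobs(im,'blue',20):
        if x0<c[0]<x1 and y0<c[1]<y1: print('blue',c,s)
    if n=='top':
        for c in(130,160): print(c,[ (y+y0,int(hsv[y,c-x0,0]),int(hsv[y,c-x0,2])) for y in range(20,75,2)])
"
```

```text
top [  94  202   63   39 1468] [132.82901907 218.94618529]
[[155, 240], [125, 240], [94, 203], [155, 202]]
top [172 219  16  31 349] [179.61031519 235.12320917]
[[185, 221], [186, 246], [173, 249], [176, 220]]
130 [(180, 36, 146), (182, 34, 149), (184, 36, 147), (186, 37, 149), (188, 39, 149), (190, 48, 150), (192, 39, 148), (194, 37, 148), (196, 36, 149), (198, 45, 149), (200, 45, 149), (202, 30, 37), (204, 150, 16), (206, 120, 20), (208, 108, 69), (210, 108, 78), (212, 110, 76), (214, 108, 76), (216, 108, 79), (218, 109, 78), (220, 109, 79), (222, 105, 79), (224, 96, 80), (226, 105, 33), (228, 90, 21), (230, 150, 14), (232, 130, 19), (234, 0, 20)]
160 [(180, 105, 60), (182, 106, 60), (184, 102, 57), (186, 104, 57), (188, 105, 56), (190, 103, 50), (192, 106, 53), (194, 98, 51), (196, 103, 49), (198, 105, 49), (200, 102, 49), (202, 103, 48), (204, 104, 47), (206, 99, 48), (208, 102, 50), (210, 103, 47), (212, 106, 47), (214, 105, 46), (216, 105, 48), (218, 104, 48), (220, 101, 49), (222, 103, 49), (224, 104, 48), (226, 108, 50), (228, 97, 46), (230, 102, 48), (232, 106, 46), (234, 103, 47)]
scene [ 330  278   66   72 1971] [360.39726027 317.56874683]
[[395, 330], [365, 349], [330, 314], [336, 278], [366, 295], [393, 320]]
blue [365.42857143 300.74285714] [358 294  16  16  35]
```

```bash
python3 -c "
from h import *
I={n:cams.camera_info(n) for n in('top','scene')}
def pr(n,X):
    i=I[n];c=np.linalg.inv(i['T'])@np.r_[X,1];u=i['K']@c[:3];return (u[:2]/u[2]).round(1)
s,c=np.sin,np.cos
for t in(1.13,.5,.45,.4,.35,.3,.25):
    h=np.array([.448,0,.06]);T=h+.14*np.array([s(t),0,c(t)]);b=.007*np.array([c(t),0,-s(t)])
    o=[0,.42,0];l=[0,.487,0];r=[0,.289,0]
    print(t,'back@y.42',pr('top',T+b+o),'front',pr('top',T-b+o),'backL',pr('top',T+b+l),'sceneBL',pr('scene',T+b+l),'sceneBR',pr('scene',T+b+r))"
```

```text
1.13 back@y.42 [127.2 182.7] front [125.6 183.9] backL [104.8 182.7] sceneBL [368.5 359.1] sceneBR [314.6 304.8]
0.5 back@y.42 [118.2 198.3] front [117.1 202.3] backL [ 94.3 198.3] sceneBL [388.  337.1] sceneBR [331.3 282.6]
0.45 back@y.42 [117.6 200.3] front [116.6 204.4] backL [ 93.7 200.2] sceneBL [389.9 335.1] sceneBR [333.1 280.6]
0.4 back@y.42 [117.1 202.3] front [116.2 206.7] backL [ 93.1 202.3] sceneBL [391.8 333.1] sceneBR [334.8 278.7]
0.35 back@y.42 [116.6 204.4] front [115.8 208.9] backL [ 92.5 204.4] sceneBL [393.7 331. ] sceneBR [336.6 276.7]
0.3 back@y.42 [116.2 206.7] front [115.4 211.3] backL [ 92.  206.6] sceneBL [395.7 329. ] sceneBR [338.4 274.8]
0.25 back@y.42 [115.8 208.9] front [115.1 213.7] backL [ 91.5 208.9] sceneBL [397.6 326.9] sceneBR [340.3 272.9]
```

The top view gives a lean of about 0.42 to 0.44, and the scene view about 0.35 to 0.37. It's in the band but towards the high side, so I'll nudge about 0.06 rad more.

Request:
{"fn": "carry_out", "kwargs": {
  "targets": [
    [[0,-4,0,0,0,0,0],[0,-8,0,0,0,0,0],[0,-12,0,0,0,0,0],[0,-16,0,0,0,0,0],[0,-20,0,0,0,0,0],[0,-24,0,0,0,0,0],[0,-28,0,0,0,0,0],[0,-32,0,0,0,0,0],[0,-36,0,0,0,0,0],[0,-40,0,0,0,0,0],[0,-44,0,0,0,0,0],[0,-44.7,0,0,0,0,0]]
  ]
}}

```text
t: 49.37
tcp_pos: [0.6367, 0.403, 0.3319]
tool_rot: [0.923, 0.005, -0.385, 0.001]
force: [-0.8, 0.2, 0.3]
finger_gap: -0.002
gripper_force: 0.0
```

```bash
python3 -c "
from h import *
delta([.60,.387,.20],-90,-45)
delta([.56,.387,.182],-90,-45)
delta([.5205,.387,.182],-90,-45)"
```

```text
t 49.4 tcp [0.6367 0.403  0.3319] yaw -89.4 z [-0.71 -0.01 -0.7 ] q [ 19.  61.  18.  22. 143. 121.] F [-0.8  0.2  0.3] gap -0.02
d [ 6.78  1.59 11.9 ] w [0.3 0.3 0.5]
t 49.4 tcp [0.6367 0.403  0.3319] yaw -89.4 z [-0.71 -0.01 -0.7 ] q [ 19.  61.  18.  22. 143. 121.] F [-0.8  0.2  0.3] gap -0.02
d [ 5.24  1.55 16.01] w [0.3 0.3 0.5]
t 49.4 tcp [0.6367 0.403  0.3319] yaw -89.4 z [-0.71 -0.01 -0.7 ] q [ 19.  61.  18.  22. 143. 121.] F [-0.8  0.2  0.3] gap -0.02
d [ 2.46  1.51 18.82] w [0.3 0.3 0.5]
```

Request:
{"fn": "carry_out", "kwargs": {
  "targets": [
    [[2.5,0.5,4,0,0,0,0],[5,0.5,8,0,0,0,0],[6.8,0.5,11.9,0,0,0,0],[6,0.5,14,0,0,0,0],[5.3,0.5,16,0,0,0,0],[5.3,0.5,16,0,0,0,0],[5.3,0.5,16,0,0,0,0],[5.3,0.5,16,0,0,0,0]]
  ]
}}

```text
t: 50.03
tcp_pos: [0.5653, 0.3899, 0.1848]
tool_rot: [0.924, 0.0, -0.383, -0.0]
force: [-0.2, -0.5, 0.4]
finger_gap: 0.003
gripper_force: 0.0
```

```bash
python3 -c "
from h import *
delta([.5205,.387,.182],-90,-45)"
```

```text
t 50.0 tcp [0.5653 0.3899 0.1848] yaw -90.0 z [-0.71  0.   -0.71] q [ 20.  58.  47.  16. 118. 112.] F [-0.2 -0.5  0.4] gap 0.03
d [-2.97  0.28  3.37] w [-0.  0.  0.]
```

Request:
{"fn": "carry_out", "kwargs": {
  "targets": [
    [[-0.6,0,0.7,0,0,0,0],[-1.2,0,1.4,0,0,0,0],[-1.8,0,2.1,0,0,0,0],[-2.2,0,2.5,0,0,0,0],[-2.6,0,2.9,0,0,0,0],[-2.9,0,3.3,0,0,0,0],[-2.9,0,3.3,0,0,0,0],[-2.9,0,3.3,0,0,0,0]]
  ]
}}

```text
t: 50.7
tcp_pos: [0.5229, 0.3891, 0.1823]
tool_rot: [0.924, -0.001, -0.381, -0.001]
force: [4.2, -0.4, 1.3]
finger_gap: -0.003
gripper_force: 1.7
```

Request:
{"fn": "carry_out", "kwargs": {
  "targets": [
    [[1,0,-1.2,0,0,0,0],[2.5,0,-3.5,0,0,0,0],[3,0,-6,0,0,0,0],[3,0,-9,0,0,0,0],[1,0,-12,0,0,0,0],[-1,0,-15,0,0,0,0],[-3,0,-18,0,0,0,0],[-3,0,-18,0,0,0,0]]
  ]
}}

```text
t: 51.37
tcp_pos: [0.6296, 0.3886, 0.3383]
tool_rot: [0.926, 0.001, -0.378, -0.002]
force: [0.6, 0.6, 2.4]
finger_gap: 0.003
gripper_force: 0.0
```

Request:
{"fn": "carry_out", "kwargs": {
  "targets": [
    [[0,4,-0.5,0,0,0,0],[0,8,-1,0,0,0,0],[0,12,-1,0,0,0,0],[0,16,-1,0,0,0,0],[0,20,-1,0,0,0,0],[0,24,-1,0,0,0,0],[0,28,-1,0,0,0,0],[0,32,-1,0,0,0,0],[0,36,-1,0,0,0,0],[0,40,-1,0,0,0,0],[0,44,-1,0,0,0,0],[0,44,-1,0,0,0,0]]
  ]
}}

```text
t: 52.37
tcp_pos: [0.6338, -0.0592, 0.3364]
tool_rot: [0.923, -0.005, -0.384, -0.0]
force: [-0.3, -0.5, -1.1]
finger_gap: -0.003
gripper_force: 0.0
```

```bash
python3 -c "
from h import *
for n in('top','scene'):
    im=cams.snapshot(n)
    x0,y0,x1,y1=(90,160,200,250) if n=='top' else (300,240,430,380)
    hsv=cv2.cvtColor(im,cv2.COLOR_RGB2HSV);s=hsv[y0:y1,x0:x1]
    m=((s[...,2]<45)|((s[...,0]>98)&(s[...,0]<118)&(s[...,1]>80))).astype(np.uint8)
    k,lb,st,ce=cv2.connectedComponentsWithStats(m)
    for j in range(1,k):
        if st[j,4]>150:
            h=cv2.convexHull(np.argwhere(lb==j)[:,::-1].astype(np.int32));print(n,(cv2.approxPolyDP(h,3,True)[:,0]+[x0,y0]).tolist())
    if n=='top': print([(y,int(hsv[y,130,2])) for y in range(198,232)])
    for col,z in(('green',.119),('orange',.046),('purple',.014)):
        for c,b in blobs(im,col,15):
            p=ray(n,c,z)*1000
            if p[1]>-500: print(n,col,p.round(),b[4])
delta([.63,-.06,.33],-90,-45)"
```

```text
top [[154, 244], [125, 240], [94, 205], [152, 193]]
top [[186, 224], [183, 249], [172, 249], [174, 223]]
[(198, 151), (199, 148), (200, 149), (201, 100), (202, 42), (203, 18), (204, 16), (205, 17), (206, 15), (207, 15), (208, 15), (209, 54), (210, 75), (211, 75), (212, 73), (213, 75), (214, 73), (215, 74), (216, 72), (217, 73), (218, 76), (219, 74), (220, 73), (221, 72), (222, 72), (223, 78), (224, 77), (225, 76), (226, 37), (227, 15), (228, 24), (229, 17), (230, 14), (231, 16)]
top green [743. 275.] 162
top green [ 672. -173.] 86
top purple [ 525. -363.] 233
top purple [ 510. -301.] 93
top purple [ 495. -354.] 94
top purple [ 476. -408.] 95
scene [[395, 330], [365, 349], [330, 314], [337, 277], [363, 292], [393, 320]]
scene green [ 673. -169.] 76
scene green [666. -80.] 79
scene green [663.  -0.] 82
scene green [661.  82.] 90
scene green [740. 272.] 193
scene orange [ 679. -156.] 95
scene orange [668.  14.] 95
scene purple [ 505. -297.] 40
scene purple [173. 255.] 70
t 52.5 tcp [ 0.6339 -0.0531  0.3365] yaw -90.3 z [-0.71  0.   -0.71] q [-11.  48.  44. -10. 131.  75.] F [-0.5 -0.  -0.1] gap -0.0
d [0.19 0.69 0.73] w [-0.2  0.2 -0.2]
```

```bash
python3 -c "
from h import *
from scipy.optimize import least_squares
i=cams.camera_info('top');Ti=np.linalg.inv(i['T'])
a=cv2.imread('pics/top0.png')[:,130,:].astype(int);h0=cv2.cvtColor(cv2.imread('pics/top0.png'),cv2.COLOR_BGR2HSV)[:,130,2];print([(y,int(h0[y])) for y in list(range(180,192))+list(range(218,230))])
def row(hx,t,s_,off):
    X=np.array([hx,.41,.06])+s_*np.array([np.sin(t),0,np.cos(t)])+off*np.array([np.cos(t),0,-np.sin(t)])
    c=Ti@np.r_[X,1];u=i['K']@c[:3];return u[1]/u[2]
# unknown hx,t0,t1,s_top,s_bot
def f(p,o=(183.5,187.3,222,201.5,208.5,225.6)):
    hx,t0,t1,st,sb=p
    return np.array([row(hx,t0,.14,.0*0-.007)-o[0],row(hx,t0,st,-.007)-o[1],row(hx,t0,sb,-.007)-o[2],row(hx,t1,.14,.007)-o[3],row(hx,t1,st,-.007)-o[4],row(hx,t1,sb,-.007)-o[5],(st-.132)*300])
s=least_squares(f,[.448,1.13,.38,.132,.01]);print(s.x.round(3),s.fun.round(2))"
```

```text
[(180, 118), (181, 119), (182, 118), (183, 68), (184, 19), (185, 12), (186, 19), (187, 16), (188, 82), (189, 97), (190, 99), (191, 99), (218, 119), (219, 104), (220, 100), (221, 81), (222, 37), (223, 10), (224, 13), (225, 22), (226, 28), (227, 23), (228, 16), (229, 17)]
[0.451 1.081 0.385 0.13  0.016] [ 0.3  -0.31 -0.02  0.45 -0.46  0.04 -0.59]
```

The joint fit puts the screen lean at about 0.385 and the scene view says about 0.35, both well inside 0.23–0.47. Bottles and cartridges are unchanged. Handing in.

```bash
python3 -c "
from station import sign_off
print(sign_off())"
```

```text
the job is handed in; nothing more can be done
None
```

I've handed the job in, with no verdict returned: by my last measurements both orange bottles stand on empty places, both cartridges lie in the tray the right way round, and the screen leans back about 0.35–0.39 rad (20–22 degrees).

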